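# Empty the casting mould and tip the brackets into the weigh hopper

## Task

Lift the cold cast brackets out of the open mould and put them, together with any brackets lying on the bench, into the steel tray as it stands on the rubber mat. When every bracket is in the tray, carry the tray level by its handle over the weigh hopper with all of them in it and tip them all in over its open end; then set the empty tray back level on the middle of its mat, lined up with it as before (either way round). Leave the dismantled phone and the hard drive platter where they are.

Things in the scene. Friction and masses are not known exactly. Their poses are not given: they have to be found in the camera images.
- tray: shallow sheet steel tray, 260 (x) x 190 (y) mm, about 0.35 kg, its floor 4 mm thick and slippery (parts start to slide at about 20 degrees of tilt, 45 is plenty); side walls and rear wall (-x end) stand 30 mm above its underside; its front end (+x) is open, with no lip: the end to pour from. A handle bar arches across its middle. Origin at the centre of its underside, z up.
- tray_handle (a point): centre of the tray's wooden handle bar, 80 mm straight above the tray's origin. The bar runs along the tray's y, 190 mm free length, 12 mm thick (tray x) and 24 mm tall, so its top is 92 mm and its underside 68 mm above the tray's underside; brackets can lie or slide under it. Grip it from above at its middle across its thickness (tray x); a loaded tray (up to 0.95 kg) hangs below it, so grip firmly (50 to 60 N).
- mat: black rubber mat, 220 (x) x 300 (y) mm, 4 mm thick, fixed on the bench: the tray's place. The tray starts on its middle with the tray's long axis (x) roughly along the mat's y. Origin at the centre of its underside.
- hopper: weigh hopper, fixed: a square open-topped sheet aluminium box, 250 x 250 mm outside, walls 6 mm, on a 270 x 270 x 20 mm grey base; inner floor about 26 mm and rim 120 mm above the bench. Origin at the centre of the base's underside; z up.
- mould: open steel casting mould, fixed: block 200 (x) x 150 (y) x 32 mm tall with four cavities in two rows, each 71 x 41 mm (long way along x) and 18 mm deep, centred at x = +-50 mm and y = +-35 mm; one to three of them hold a bracket; a bracket sits in its cavity with its base's underside 14 mm above the bench and its web standing 30 mm proud of the block; lift it straight up. Origin at the centre of its underside.
- cast_1: cast aluminium bracket, cored and light (about 0.08 kg): a base 66 (x) x 36 (y) x 16 mm tall with one upright web standing on its middle, 44 mm long (x), 12 mm thick (y), 32 mm tall, so 48 mm tall in all; origin at the centre of the base's underside, z up along the web. Grip the web from above, across its thickness (y). Always there; starts in the mould cavity at mould x = -50, y = -35 mm.
- cast_2: cast aluminium bracket, cored and light (about 0.08 kg): a base 66 (x) x 36 (y) x 16 mm tall with one upright web standing on its middle, 44 mm long (x), 12 mm thick (y), 32 mm tall, so 48 mm tall in all; origin at the centre of the base's underside, z up along the web. Grip the web from above, across its thickness (y). May be absent; starts in the mould cavity at mould x = 50, y = -35 mm.
- cast_3: cast aluminium bracket, cored and light (about 0.08 kg): a base 66 (x) x 36 (y) x 16 mm tall with one upright web standing on its middle, 44 mm long (x), 12 mm thick (y), 32 mm tall, so 48 mm tall in all; origin at the centre of the base's underside, z up along the web. Grip the web from above, across its thickness (y). May be absent; starts in the mould cavity at mould x = -50, y = 35 mm.
- cast_4: cast aluminium bracket, cored and light (about 0.08 kg): a base 66 (x) x 36 (y) x 16 mm tall with one upright web standing on its middle, 44 mm long (x), 12 mm thick (y), 32 mm tall, so 48 mm tall in all; origin at the centre of the base's underside, z up along the web. Grip the web from above, across its thickness (y). May be absent; starts upright on the bench, between the robot and the tray.
- cast_5: cast aluminium bracket, cored and light (about 0.08 kg): a base 66 (x) x 36 (y) x 16 mm tall with one upright web standing on its middle, 44 mm long (x), 12 mm thick (y), 32 mm tall, so 48 mm tall in all; origin at the centre of the base's underside, z up along the web. Grip the web from above, across its thickness (y). May be absent; starts upright on the bench, between the robot and the tray.
- cast_6: cast aluminium bracket, cored and light (about 0.08 kg): a base 66 (x) x 36 (y) x 16 mm tall with one upright web standing on its middle, 44 mm long (x), 12 mm thick (y), 32 mm tall, so 48 mm tall in all; origin at the centre of the base's underside, z up along the web. Grip the web from above, across its thickness (y). May be absent; starts upright on the bench, between the robot and the tray.
- phone: Bystander: dismantled black phone, 150 x 72 x 10 mm, lying flat; origin under its centre; leave it alone.
- platter: Bystander: bare grey hard drive platter, a disc of 95 mm diameter, 4 mm thick with a 25 mm hole, lying flat; origin under its centre; leave it alone.

How it is judged:
By the outcome, as a careful person would: the job done as asked, in the order asked, and still so for the second after the job is handed in, with the robot touching nothing.
Of cast_2, cast_3, cast_4, cast_5, cast_6 only 3 to 5 are there at a start; the rules pass over those that are not, and their reading is None.
At some moment in a run one of cast_4, cast_5, cast_6 may be knocked a few centimetres aside while the robot is not near it.
It also fails if it takes over 210 s, if anything falls off the work surface, if the arm or the gripper's body presses on something with over 40 N, if the wrist force passes 120 N, or if a joint passes its speed limit or range.

## Robot

A 6-joint arm with a two-finger parallel gripper is mounted at the origin on the work surface. World frame = base frame: x ahead of the robot, y to its left, z up, the work surface at z = 0. Lengths are in mm, angles in rad, forces in N, time in s.
With the tool pointing down it reaches from about 350 to 925 mm from the base axis. Payload 6.4 kg.
Tool frame: the origin (TCP) lies at the centre of the arm's flange, where the gripper is bolted on; the fingertips stand 199 mm ahead of it and the grasp point (between the pads) lies 180 mm ahead of it; z points along the fingers, y is the direction in which the jaws open and shut (so a half turn about z gives the same grasp; the last joint's range is limited). The gripper opens to 94 mm and grips with 3 to 60 N. Pads are 16 mm wide; open, the fingers measure 119 mm over their backs; the gripper's body (75 mm by 177 mm) begins 78 mm behind the grasp point.
Start: joints at [0.958, 0.245, 1.558, -0, 1.339, -0.174], TCP at [276.154, 588.434, 404.655] pointing down, gripper open.
Joint ranges: [-3.13, 3.13], [-1.02, 2.26], [0.13, 2.54], [-0.95, 4.09], [0.21, 2.88], [-2.74, 2.74]. Speed limits (rad/s): [2.57, 2.57, 3.14, 3.14, 3.14, 3.14].

## Interface

Orientations are given as a unit quaternion [x, y, z, w].
In Python, from plant import sense, camera, camera_info, finish_job gives the robot as it stands.
- The arm moves only by the shell command python3 -m pendant 'ROWS'. ROWS is JSON, a list of rows, each an object of numbers: "tx", "ty", "tz": the shift along the tool's x, y, z in mm; "wx", "wy", "wz": the turn, a rotation vector about the tool's x, y, z in rad; "grip": the gripper command: -1 is fully open, 1 is shut, values between are in proportion. A call has 1 to 20 rows; each row is the pose to reach, as a shift and turn from the pose commanded when the call began, along the tool's axes at that moment; what a row does not reach only later rows make up. A row lasts 1/12 s, in which the tool goes at most 41.7 mm and 7.16 degrees, less where a joint would pass 70% of its speed; a pose out of reach is approached as far as the arm can. A call with a gripper value outside its range is refused whole. The fingers move at their own pace and stop on an object; the grip force is fixed at half the most. Time passes only in rows, so rows that repeat a pose let the fingers close. It gives the time, the measured TCP pose, the force and the opening at its end, in the units of the state.
- sense(): the state, without advancing time (a new reading comes with each control period).
- camera(name): name is "side" or "top"; returns the picture (400x640x3 uint8, red, green, blue); there is no depth.
- camera_info(name): a dict with "vfov" (degrees; the focal length in pixels is half the picture's height over the tangent of half this angle, whatever the lens; pixels are square), "cx", "cy" (the principal point, pixels), "D" ([k1, k2, p1, p2, k3] as OpenCV has them; the pictures are not rectified), "pose" (4x4, takes a point from camera to world coordinates). Camera axes: x right, y up, looking along -z (the intrinsics and any distortion apply to the point x, -y, -z); pixel columns grow to the right and rows downward; lengths in mm; the calibration is good to about 2 mm. A picture is of the moment at which its call begins. camera_info takes no time and is no camera call.
- finish_job(): hands the job in, once; it reports no verdict.
The state is a dict: "t": time; "joint_positions": joint angles; "joint_velocities": joint speeds; "joint_torque": joint torques, N m; "ee_pos": TCP position; "orientation": TCP orientation; "contact_force": force on the tool from outside, world axes, zero at the start; "torque": the same for the moment, N m; "gripper_width": opening from 0.0 (shut) to 1.0 (fully open).
Only numpy, scipy, OpenCV 4.12 (cv2) and the standard library are available. Lean on these libraries where they do the work, as an engineer would, in place of code of your own. Each camera call takes 0.05 s, during which the arm holds its last target.

## Working session

There is one attempt and no reset: what is moved stays moved. The work goes in short steps, Python scripts to look and compute and a shell command to move; the robot and the scene stay as the last step left them, time stands still between calls to the robot, and variables do not carry over. Pictures are saved under pics/ and viewed, and the job is handed in when it is done.

```bash
ls; mkdir -p pics; python3 - <<'E'
from plant import sense,camera,camera_info
import cv2
s=sense();print(s)
for n in("side","top"):
    i=camera_info(n);print(n,i)
    cv2.imwrite(f"pics/{n}0.png",camera(n)[:,:,::-1])
E
```

```text
pics
{'t': 0.0, 'joint_positions': array([ 9.57907321e-01,  2.45804658e-01,  1.55894644e+00, -9.71392305e-06,
        1.33867496e+00, -1.74118158e-01]), 'joint_velocities': array([-0.00067222,  0.00014538, -0.0004402 , -0.00046094,  0.00224219,
        0.00097922]), 'joint_torque': array([ 4.12184563e-04, -4.15818250e+01, -3.14613605e+01,  6.86139450e-02,
        3.29668424e-02, -9.97234338e-05]), 'ee_pos': array([276.02228031, 588.25304776, 403.58736103]), 'orientation': array([ 2.17628633e-01,  9.76031218e-01, -8.48453274e-04, -3.47124073e-04]), 'contact_force': array([0.34135107, 0.42695034, 0.48891963]), 'torque': array([0.00065485, 0.01044634, 0.03840446]), 'gripper_width': 0.9965521127978281}
side {'vfov': 55.51354022831903, 'cx': 321.9875061242444, 'cy': 204.16845746550405, 'D': array([-0.02555849,  0.        ,  0.        ,  0.        ,  0.        ]), 'pose': array([[ 9.95997924e-01,  6.73607796e-02, -5.87423178e-02,
         5.02874435e+02],
       [-8.93703203e-02,  7.58252013e-01, -6.45807116e-01,
        -7.56886346e+02],
       [ 1.03940985e-03,  6.48472367e-01,  7.61237485e-01,
         9.73881885e+02],
       [ 0.00000000e+00,  0.00000000e+00,  0.00000000e+00,
         1.00000000e+00]])}
top {'vfov': 53.94102592849731, 'cx': 318.4958139722936, 'cy': 198.4578208536375, 'D': array([-0.07884322,  0.        ,  0.        ,  0.        ,  0.        ]), 'pose': array([[-3.10053618e-03,  9.82372054e-01, -1.86910500e-01,
         3.87862213e+02],
       [-9.99625669e-01, -8.12558521e-03, -2.61246548e-02,
        -1.94353663e+01],
       [-2.71828879e-02,  1.86759533e-01,  9.82029515e-01,
         1.00189432e+03],
       [ 0.00000000e+00,  0.00000000e+00,  0.00000000e+00,
         1.00000000e+00]])}
```

View pics/top0.png

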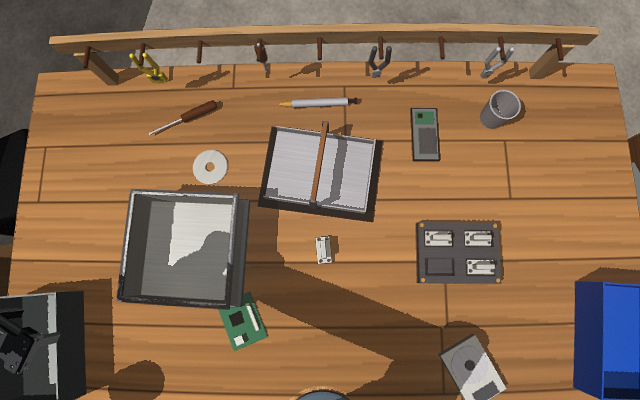

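View pics/side0.png

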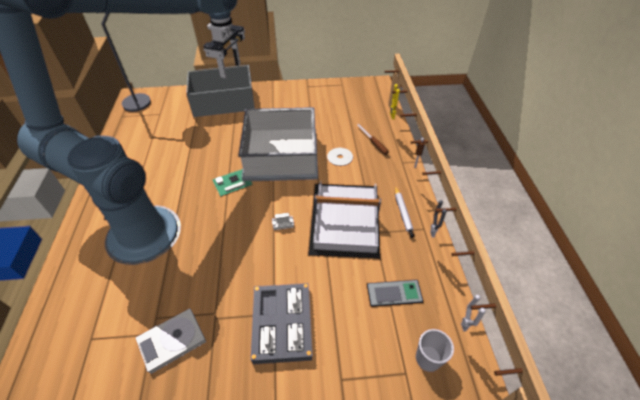

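The top view shows three brackets in the mould (around 439,239; 479,239; 481,268), one on the bench at (324,249), the tray at (322,170), hopper at (180,248). The side view agrees, with four brackets in all. Next, enlarged crops.

```bash
cat > h.py <<'E'
import numpy as np,cv2
from plant import sense,camera,camera_info
from scipy.spatial.transform import Rotation as R
def K(i):
    f=200/np.tan(np.radians(i['vfov']/2)); return np.array([[f,0,i['cx']],[0,f,i['cy']],[0,0,1.]])
def px2w(n,uv,z):
    i=camera_info(n);p=cv2.undistortPoints(np.array(uv,float).reshape(-1,1,2),K(i),i['D']).reshape(-1,2)
    d=np.c_[p[:,0],-p[:,1],-np.ones(len(p))]@i['pose'][:3,:3].T;o=i['pose'][:3,3]
    z=np.broadcast_to(z,len(p));return o+d*((z-o[2])/d[:,2])[:,None]
def w2px(n,P):
    i=camera_info(n);M=i['pose'];c=(np.atleast_2d(P)-M[:3,3])@M[:3,:3]
    c=c*[1,-1,-1]
    return cv2.projectPoints(c.reshape(-1,1,3),np.zeros(3),np.zeros(3),K(i),i['D'])[0].reshape(-1,2)
def crop(src,x0,y0,x1,y1,k,name):
    im=cv2.imread(src)[y0:y1,x0:x1];im=cv2.resize(im,None,fx=k,fy=k,interpolation=cv2.INTER_CUBIC)
    for u in range(x0-x0%10+10,x1,10):
        cv2.line(im,((u-x0)*k,0),((u-x0)*k,6 if u%50 else 14),(0,0,255),1)
        if u%20==0: cv2.putText(im,str(u),((u-x0)*k-12,24),0,.4,(0,0,255),1)
    for v in range(y0-y0%10+10,y1,10):
        cv2.line(im,(0,(v-y0)*k),(8,(v-y0)*k),(0,0,255),1); cv2.putText(im,str(v),(10,(v-y0)*k+4),0,.4,(0,0,255),1)
    cv2.imwrite(name,im)
E
python3 - <<'E'
from h import *
crop('pics/top0.png',250,115,390,275,4,'pics/c1.png')
crop('pics/top0.png',410,215,510,290,8,'pics/c2.png')
crop('pics/top0.png',110,180,260,315,4,'pics/c3.png')
E
```

```text
(no output)
```

View pics/c1.png

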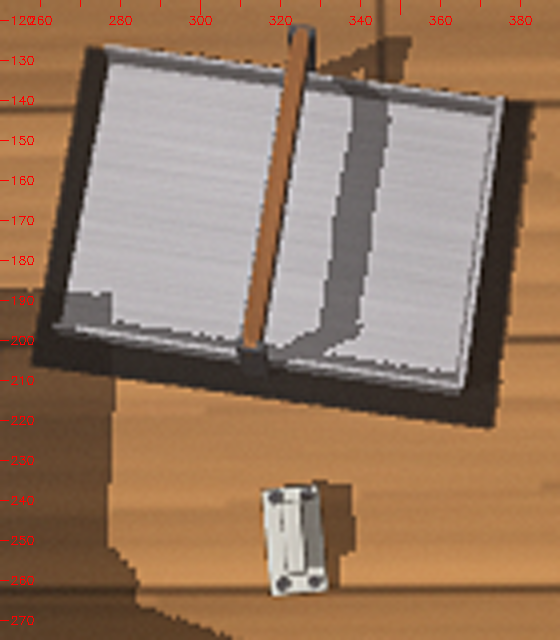

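View pics/c2.png

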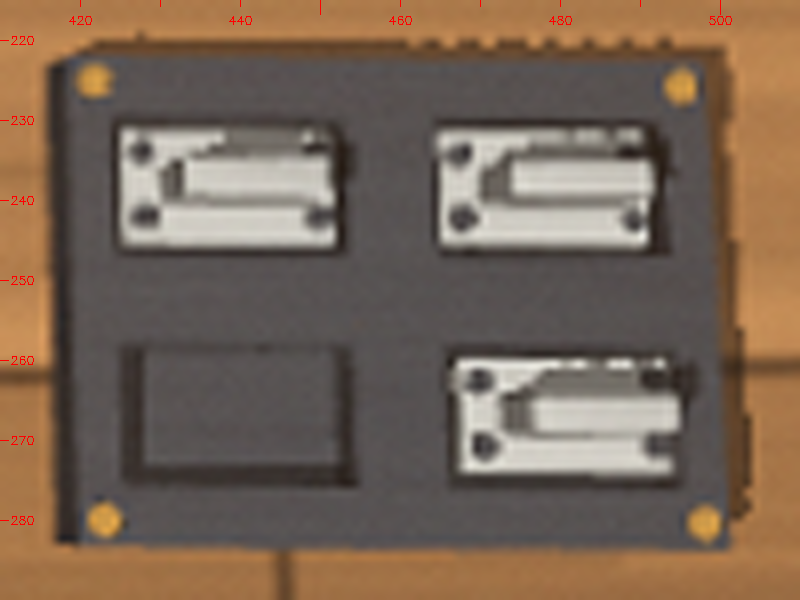

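View pics/c3.png

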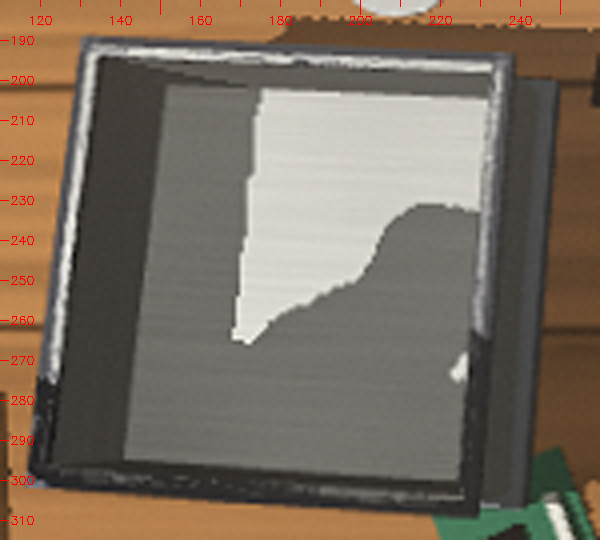

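```bash
python3 - <<'E'
from h import *
np.set_printoptions(precision=1,suppress=True)
def show(t,uv,z):
    P=px2w('top',uv,z);print(t,P[:,:2].tolist() if 0 else '\n'+str(P));return P
show('hopper rim',[(131.2,189.5),(238.2,193.3),(229.5,309),(118,301)],120)
P=show('tray rim',[(375.5,139.5),(365.5,213.5),(276.5,126.7),(263.7,196.5)],34)
print('c',P.mean(0))
show('handle ends',[(324,128),(313.5,201)],96)
P=show('mat',[(383,140.5),(373.5,222),(272,126.5),(258,206)],4);print('c',P.mean(0))
P=show('bolts',[(421.8,225),(495,226),(423,280),(498,280.3)],32);print('c',P.mean(0))
show('webs',[(442.2,237.2),(482.9,237.1),(485.7,266.8)],62)
show('bases',[(438.5,238.2)],30)
show('bench base',[(250+262/4,115+490/4),(250+318/4,115+486/4),(250+327/4,115+590/4),(250+273/4,115+596/4),(323.7,250)],16)
show('bench web',[(250+291/4,115+537/4)],48)
s=sense();M=R.from_quat(s['orientation']).as_matrix();print(M)
E
```

```text
hopper rim 
[[581.  448.1 120. ]
 [569.4 189.7 120. ]
 [309.3 201.  120. ]
 [322.9 459.3 120. ]]
tray rim 
[[ 725.7 -141.3   34. ]
 [ 533.1 -110.4   34. ]
 [ 764.   115.6   34. ]
 [ 578.3  144.6   34. ]]
c [650.3   2.1  34. ]
handle ends 
[[734.8  -9.3  96. ]
 [554.3  16.4  96. ]]
mat 
[[ 733.2 -164.9    4. ]
 [ 515.5 -133.1    4. ]
 [ 776.5  132.     4. ]
 [ 559.2  164.     4. ]]
c [646.1  -0.5   4. ]
bolts 
[[ 503.4 -249.5   32. ]
 [ 499.  -433.2   32. ]
 [ 369.4 -246.2   32. ]
 [ 365.9 -430.5   32. ]]
c [ 434.4 -339.8   32. ]
webs 
[[ 470.  -290.    62. ]
 [ 469.1 -388.6   62. ]
 [ 398.6 -390.3   62. ]]
bases 
[[ 470.5 -289.8   30. ]]
bench base 
[[475.8  14.6  16. ]
 [478.1 -20.5  16. ]
 [413.5 -25.6  16. ]
 [410.    7.9  16. ]
 [444.5  -5.8  16. ]]
bench web 
[[444.5  -3.9  48. ]]
[[-0.9  0.4 -0. ]
 [ 0.4  0.9 -0. ]
 [ 0.  -0.  -1. ]]
```

```bash
python3 - <<'E'
from h import *
crop('pics/side0.png',300,175,400,265,6,'pics/s1.png')
crop('pics/side0.png',240,200,320,370,4,'pics/s2.png')
E
```

```text
(no output)
```

View pics/s1.png

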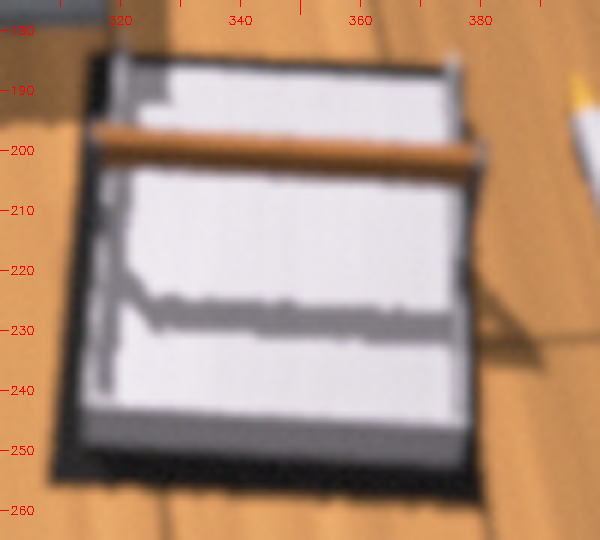

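View pics/s2.png

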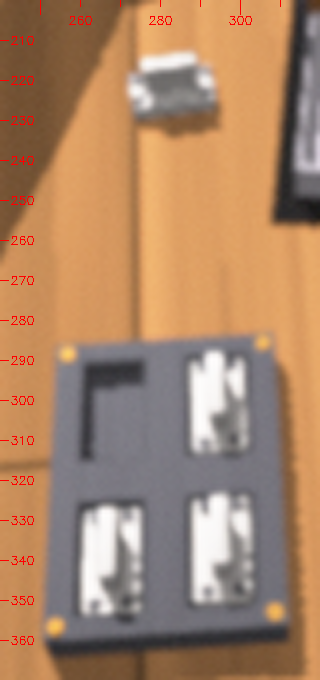

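```bash
cat >> h.py <<'E'
def T(yaw_deg,tilt=0):
    # level tool-down with tool y at yaw; then tilt about tool x
    a=np.radians(yaw_deg);y=np.array([np.cos(a),np.sin(a),0]);z=np.array([0,0,-1.]);x=np.cross(y,z)
    return R.from_matrix(np.c_[x,y,z])*R.from_rotvec([np.radians(tilt),0,0])
def go(p,yaw,tilt=0,grasp=True):
    """p: grasp point target"""
    s=sense();r=R.from_quat(s['orientation']);t=T(yaw,tilt)
    p=np.array(p,float)
    if grasp:p=p-180*t.as_matrix()[:,2]
    d=r.inv().apply(p-s['ee_pos']);w=(r.inv()*t).as_rotvec()
    print('t %.2f'%s['t'],'pos',s['ee_pos'].round(1),'shift',d.round(1),'w',w.round(3),'rows',round(max(np.linalg.norm(d)/41.7,np.linalg.norm(w)/.125),1))
def st():
    s=sense();M=R.from_quat(s['orientation']).as_matrix()
    print('t %.2f'%s['t'],'tcp',s['ee_pos'].round(1),'grasp',(s['ee_pos']+180*M[:,2]).round(1),'yaw %.1f'%np.degrees(np.arctan2(M[1,1],M[0,1])),'tilt %.1f'%np.degrees(np.arccos(-M[2,2])),'q',s['joint_positions'].round(2),'F',s['contact_force'].round(1),'tau',s['torque'].round(2),'w %.3f'%s['gripper_width'])
E
python3 - <<'E'
from h import *
st();go([446,357,415],82,0,False)
E
```

```text
t 0.10 tcp [276.  588.3 403.7] grasp [275.9 588.  223.7] yaw 64.9 tilt 0.1 q [ 0.96  0.25  1.56 -0.    1.34 -0.17] F [ 0.3 -0.2 -0.4] tau [-0.07 -0.02 -0.06] w 0.997
t 0.10 pos [276.  588.3 403.7] shift [-252.1 -137.2  -11.2] w [-0.002 -0.001 -0.299] rows 6.9
```

```bash
python3 -m pendant '[{"tx":-252,"ty":-137,"tz":-11,"wz":-0.299,"grip":-1},{"tx":-252,"ty":-137,"tz":-11,"wz":-0.299,"grip":-1},{"tx":-252,"ty":-137,"tz":-11,"wz":-0.299,"grip":-1},{"tx":-252,"ty":-137,"tz":-11,"wz":-0.299,"grip":-1},{"tx":-252,"ty":-137,"tz":-11,"wz":-0.299,"grip":-1},{"tx":-252,"ty":-137,"tz":-11,"wz":-0.299,"grip":-1},{"tx":-252,"ty":-137,"tz":-11,"wz":-0.299,"grip":-1},{"tx":-252,"ty":-137,"tz":-11,"wz":-0.299,"grip":-1}]'
python3 -m pendant '[{"wx":0.785},{"wx":0.785},{"wx":0.785},{"wx":0.785},{"wx":0.785},{"wx":0.785},{"wx":0.785},{"wx":0.785}]'
python3 -c "
from h import *
st()"
```

```text
t 0.10 tcp [276.  588.3 403.7] grasp [275.9 588.  223.7] yaw 64.9 tilt 0.1 q [ 0.96  0.25  1.56 -0.    1.34 -0.17] F [ 0.3 -0.2 -0.4] tau [-0.07 -0.02 -0.06] w 0.997$[0]: bad value
$[0]: bad value
```

```bash
python3 -m pendant '[{"tx":-40,"ty":-20,"tz":0,"wx":0,"wy":0,"wz":-0.03,"grip":-1}]'; python3 -m pendant --help | head -20
```

```text
t: 0.18
ee_pos: [299.1, 558.1, 403.9]
orientation: [0.2, 0.98, 0.0, -0.001]
contact_force: [1.0, 0.4, 0.9]
gripper_width: 0.999invalid input: not JSON, or not a number
```

```bash
python3 -c "
from h import *
go([446,357,415],82,0,False)"
```

```text
t 0.18 pos [299.1 558.1 403.9] shift [-213.8 -127.6  -11.5] w [ 0.001 -0.002 -0.263] rows 6.0
```

```bash
python3 -m pendant '[{"tx":-210,"ty":-122,"tz":-11,"wx":0,"wy":0,"wz":-0.265,"grip":-1},{"tx":-210,"ty":-122,"tz":-11,"wx":0,"wy":0,"wz":-0.265,"grip":-1},{"tx":-210,"ty":-122,"tz":-11,"wx":0,"wy":0,"wz":-0.265,"grip":-1},{"tx":-210,"ty":-122,"tz":-11,"wx":0,"wy":0,"wz":-0.265,"grip":-1},{"tx":-210,"ty":-122,"tz":-11,"wx":0,"wy":0,"wz":-0.265,"grip":-1},{"tx":-210,"ty":-122,"tz":-11,"wx":0,"wy":0,"wz":-0.265,"grip":-1},{"tx":-210,"ty":-122,"tz":-11,"wx":0,"wy":0,"wz":-0.265,"grip":-1}]'
python3 -c "
from h import *
st()"
python3 -m pendant '[{"tx":0,"ty":0,"tz":0,"wx":0.785,"wy":0,"wz":0,"grip":-1},{"tx":0,"ty":0,"tz":0,"wx":0.785,"wy":0,"wz":0,"grip":-1},{"tx":0,"ty":0,"tz":0,"wx":0.785,"wy":0,"wz":0,"grip":-1},{"tx":0,"ty":0,"tz":0,"wx":0.785,"wy":0,"wz":0,"grip":-1},{"tx":0,"ty":0,"tz":0,"wx":0.785,"wy":0,"wz":0,"grip":-1},{"tx":0,"ty":0,"tz":0,"wx":0.785,"wy":0,"wz":0,"grip":-1},{"tx":0,"ty":0,"tz":0,"wx":0.785,"wy":0,"wz":0,"grip":-1},{"tx":0,"ty":0,"tz":0,"wx":0.785,"wy":0,"wz":0,"grip":-1}]'
python3 -c "
from h import *
st()"
```

```text
t: 0.77
ee_pos: [449.3, 356.0, 415.7]
orientation: [0.075, 0.997, -0.001, 0.001]
contact_force: [0.8, -0.3, 0.3]
gripper_width: 1.003
t 0.77 tcp [449.3 356.  415.7] grasp [449.5 355.7 235.7] yaw 81.4 tilt 0.1 q [ 0.47  0.06  1.75 -0.    1.34 -0.95] F [ 0.8 -0.3  0.3] tau [-0.02 -0.   -0.03] w 1.003
t: 1.43
ee_pos: [445.7, 361.0, 414.5]
orientation: [0.066, 0.921, -0.382, -0.028]
contact_force: [-1.1, 1.5, -0.7]
gripper_width: 0.999
t 1.43 tcp [445.7 361.  414.5] grasp [427.4 234.9 287.4] yaw 81.9 tilt 45.1 q [ 0.56  0.18  1.66 -0.59  1.83 -0.86] F [-1.1  1.5 -0.7] tau [ 0.28 -0.08 -0.03] w 0.999
```

```bash
python3 -c "
from h import *
go([444.5,-5.5,140],95.2)
cv2.imwrite('pics/top1.png',camera('top')[:,:,::-1])
crop('pics/top1.png',200,100,520,300,2,'pics/c4.png')"
```

```text
t 1.43 pos [445.7 361.  414.5] shift [ -51.1 -189.5  323.7] w [-0.783 -0.093 -0.221] rows 9.1
```

View pics/c4.png

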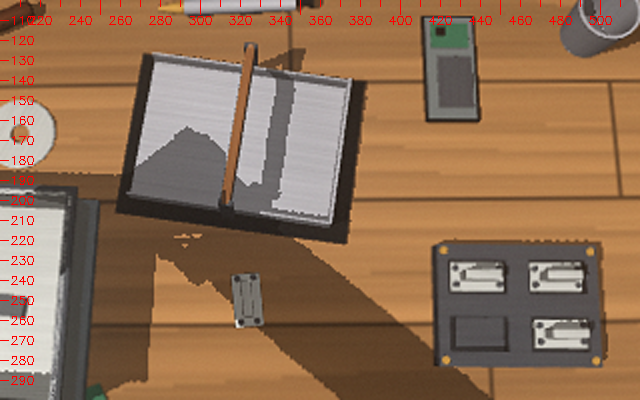

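```bash
python3 -m pendant '[{"tx":-51,"ty":-189,"tz":323,"wx":-0.783,"wy":-0.093,"wz":-0.221,"grip":0.15},{"tx":-51,"ty":-189,"tz":323,"wx":-0.783,"wy":-0.093,"wz":-0.221,"grip":0.15},{"tx":-51,"ty":-189,"tz":323,"wx":-0.783,"wy":-0.093,"wz":-0.221,"grip":0.15},{"tx":-51,"ty":-189,"tz":323,"wx":-0.783,"wy":-0.093,"wz":-0.221,"grip":0.15},{"tx":-51,"ty":-189,"tz":323,"wx":-0.783,"wy":-0.093,"wz":-0.221,"grip":0.15},{"tx":-51,"ty":-189,"tz":323,"wx":-0.783,"wy":-0.093,"wz":-0.221,"grip":0.15},{"tx":-51,"ty":-189,"tz":323,"wx":-0.783,"wy":-0.093,"wz":-0.221,"grip":0.15},{"tx":-51,"ty":-189,"tz":323,"wx":-0.783,"wy":-0.093,"wz":-0.221,"grip":0.15},{"tx":-51,"ty":-189,"tz":323,"wx":-0.783,"wy":-0.093,"wz":-0.221,"grip":0.15},{"tx":-51,"ty":-189,"tz":323,"wx":-0.783,"wy":-0.093,"wz":-0.221,"grip":0.15},{"tx":-51,"ty":-189,"tz":323,"wx":-0.783,"wy":-0.093,"wz":-0.221,"grip":0.15},{"tx":-51,"ty":-189,"tz":323,"wx":-0.783,"wy":-0.093,"wz":-0.221,"grip":0.15}]'
python3 -c "
from h import *
st();go([444.5,-5,38],95.2)
cv2.imwrite('pics/side1.png',camera('side')[:,:,::-1])
cv2.imwrite('pics/top2.png',camera('top')[:,:,::-1])
crop('pics/side1.png',240,130,340,250,5,'pics/c5.png')
crop('pics/top2.png',290,210,360,300,6,'pics/c6.png')"
```

```text
t: 2.48
ee_pos: [444.8, -5.1, 321.0]
orientation: [-0.044, 0.999, 0.001, 0.001]
contact_force: [-0.4, 0.6, -0.8]
gripper_width: 0.425
t 2.48 tcp [444.8  -5.1 321. ] grasp [445.2  -4.7 141. ] yaw 95.1 tilt 0.2 q [-0.27 -0.16  2.14  0.    1.16 -1.93] F [-0.4  0.6 -0.8] tau [ 0.11 -0.05 -0.  ] w 0.425
t 2.48 pos [444.8  -5.1 321. ] shift [ 5.00e-01 -1.00e-01  1.03e+02] w [ 0.002  0.002 -0.002] rows 2.5
```

View pics/c5.png

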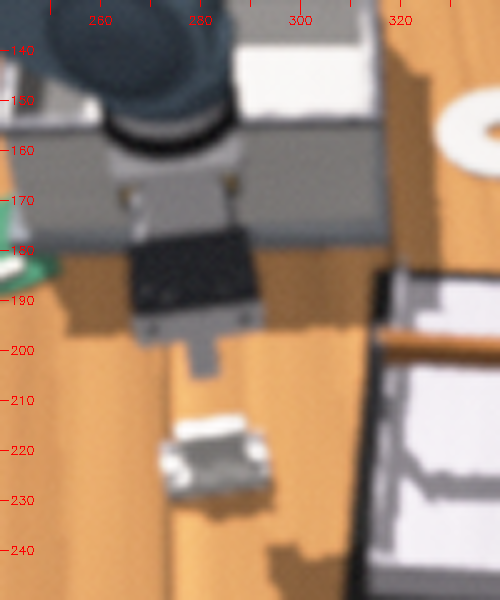

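View pics/c6.png

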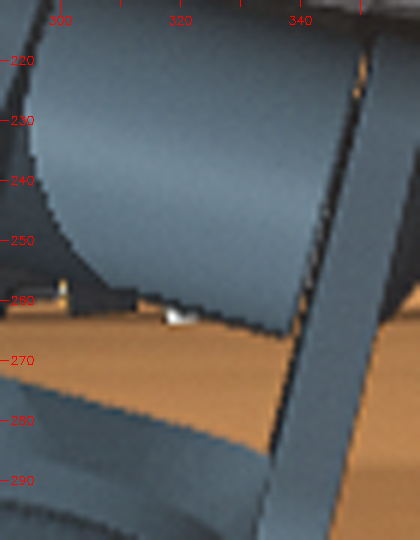

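The bracket sits where expected, below the fingers (side view, 283,222). Descend and grip.

```bash
python3 -m pendant '[{"tx":0,"ty":0,"tz":40,"wx":0,"wy":0,"wz":0,"grip":0.15},{"tx":0,"ty":0,"tz":75,"wx":0,"wy":0,"wz":0,"grip":0.15},{"tx":0,"ty":0,"tz":95,"wx":0,"wy":0,"wz":0,"grip":0.15},{"tx":0,"ty":0,"tz":102,"wx":0,"wy":0,"wz":0,"grip":0.15},{"tx":0,"ty":0,"tz":102,"wx":0,"wy":0,"wz":0,"grip":0.15},{"tx":0,"ty":0,"tz":102,"wx":0,"wy":0,"wz":0,"grip":1},{"tx":0,"ty":0,"tz":102,"wx":0,"wy":0,"wz":0,"grip":1},{"tx":0,"ty":0,"tz":102,"wx":0,"wy":0,"wz":0,"grip":1},{"tx":0,"ty":0,"tz":102,"wx":0,"wy":0,"wz":0,"grip":1},{"tx":0,"ty":0,"tz":102,"wx":0,"wy":0,"wz":0,"grip":1},{"tx":0,"ty":0,"tz":102,"wx":0,"wy":0,"wz":0,"grip":1}]'
python3 -c "
from h import *
st()"
python3 -m pendant '[{"tx":0,"ty":0,"tz":-40,"wx":0,"wy":0,"wz":0,"grip":1},{"tx":0,"ty":0,"tz":-80,"wx":0,"wy":0,"wz":0,"grip":1},{"tx":0,"ty":0,"tz":-115,"wx":0,"wy":0,"wz":0,"grip":1},{"tx":0,"ty":0,"tz":-130,"wx":0,"wy":0,"wz":0,"grip":1},{"tx":0,"ty":0,"tz":-130,"wx":0,"wy":0,"wz":0,"grip":1}]'
python3 -c "
from h import *
st()"
```

```text
t: 3.5
ee_pos: [445.4, -5.2, 219.8]
orientation: [-0.045, 0.999, 0.001, 0.002]
contact_force: [-0.9, 0.9, 6.2]
gripper_width: 0.129
t 3.50 tcp [445.4  -5.2 219.8] grasp [446.   -4.9  39.8] yaw 95.1 tilt 0.2 q [-0.27  0.03  2.18  0.    0.93 -1.93] F [-0.9  0.9  6.2] tau [ 0.33  0.15 -0.02] w 0.129
t: 3.92
ee_pos: [445.8, -5.7, 353.2]
orientation: [-0.045, 0.999, -0.001, 0.005]
contact_force: [0.4, -0.1, -0.8]
gripper_width: 0.127
t 3.92 tcp [445.8  -5.7 353.2] grasp [447.6  -5.8 173.2] yaw 95.1 tilt 0.6 q [-0.27 -0.2   2.11  0.    1.22 -1.93] F [ 0.4 -0.1 -0.8] tau [ 0.02 -0.01  0.02] w 0.127
```

```bash
python3 -c "
from h import *
go([615,72,150],-8.3)"
```

```text
t 3.92 pos [445.8  -5.7 353.2] shift [-175.2   62.2   24.8] w [0.008 0.009 1.805] rows 14.4
```

```bash
python3 -m pendant '[{"tx":-175,"ty":62,"tz":21,"wx":0.006,"wy":0.005,"wz":1.805,"grip":1},{"tx":-175,"ty":62,"tz":21,"wx":0.006,"wy":0.005,"wz":1.805,"grip":1},{"tx":-175,"ty":62,"tz":21,"wx":0.006,"wy":0.005,"wz":1.805,"grip":1},{"tx":-175,"ty":62,"tz":21,"wx":0.006,"wy":0.005,"wz":1.805,"grip":1},{"tx":-175,"ty":62,"tz":21,"wx":0.006,"wy":0.005,"wz":1.805,"grip":1},{"tx":-175,"ty":62,"tz":21,"wx":0.006,"wy":0.005,"wz":1.805,"grip":1},{"tx":-175,"ty":62,"tz":21,"wx":0.006,"wy":0.005,"wz":1.805,"grip":1},{"tx":-175,"ty":62,"tz":21,"wx":0.006,"wy":0.005,"wz":1.805,"grip":1},{"tx":-175,"ty":62,"tz":21,"wx":0.006,"wy":0.005,"wz":1.805,"grip":1},{"tx":-175,"ty":62,"tz":21,"wx":0.006,"wy":0.005,"wz":1.805,"grip":1},{"tx":-175,"ty":62,"tz":21,"wx":0.006,"wy":0.005,"wz":1.805,"grip":1},{"tx":-175,"ty":62,"tz":21,"wx":0.006,"wy":0.005,"wz":1.805,"grip":1},{"tx":-175,"ty":62,"tz":21,"wx":0.006,"wy":0.005,"wz":1.805,"grip":1},{"tx":-175,"ty":62,"tz":21,"wx":0.006,"wy":0.005,"wz":1.805,"grip":1},{"tx":-175,"ty":62,"tz":21,"wx":0.006,"wy":0.005,"wz":1.805,"grip":1},{"tx":-175,"ty":62,"tz":21,"wx":0.006,"wy":0.005,"wz":1.805,"grip":1},{"tx":-175,"ty":62,"tz":21,"wx":0.006,"wy":0.005,"wz":1.805,"grip":1}]'
python3 -c "
from h import *
st();go([615,72,49],-8.3)
cv2.imwrite('pics/side2.png',camera('side')[:,:,::-1])
crop('pics/side2.png',290,120,400,260,5,'pics/c7.png')"
```

```text
t: 5.33
ee_pos: [613.0, 72.1, 326.0]
orientation: [0.756, 0.655, -0.003, -0.003]
contact_force: [-0.3, 0.1, -1.4]
gripper_width: 0.124
t 5.33 tcp [613.   72.1 326. ] grasp [611.4  72.3 146. ] yaw -8.2 tilt 0.5 q [-0.07  0.25  1.7   0.    1.2   0.08] F [-0.3  0.1 -1.4] tau [-0.09  0.06  0.01] w 0.124
t 5.33 pos [613.   72.1 326. ] shift [ 0.2  2.9 97. ] w [-0.009 -0.     0.002] rows 2.3
```

View pics/c7.png

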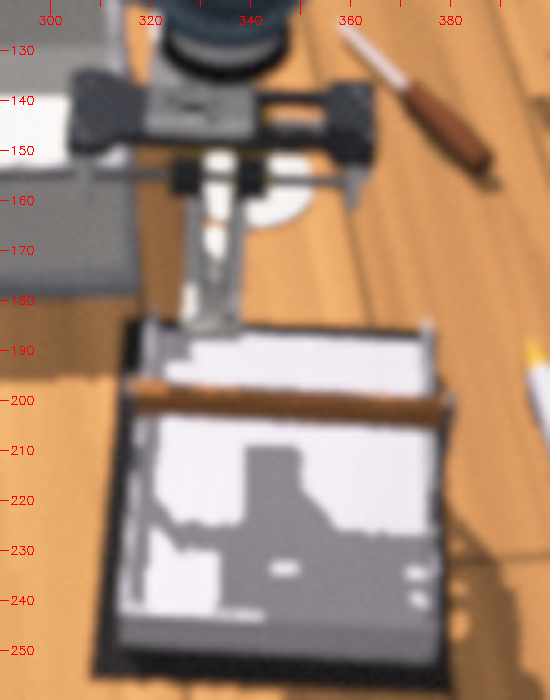

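```bash
python3 -m pendant '[{"tx":0,"ty":3,"tz":35,"wx":-0.008,"wy":0,"wz":0,"grip":1},{"tx":0,"ty":3,"tz":65,"wx":-0.008,"wy":0,"wz":0,"grip":1},{"tx":0,"ty":3,"tz":85,"wx":-0.008,"wy":0,"wz":0,"grip":1},{"tx":0,"ty":3,"tz":95,"wx":-0.008,"wy":0,"wz":0,"grip":1},{"tx":0,"ty":3,"tz":96,"wx":-0.008,"wy":0,"wz":0,"grip":1},{"tx":0,"ty":3,"tz":96,"wx":-0.008,"wy":0,"wz":0,"grip":1}]'
python3 -c "
from h import *
st()"

```

```text
t: 5.88
ee_pos: [616.1, 71.8, 232.2]
orientation: [0.756, 0.654, 0.001, 0.001]
contact_force: [0.4, -0.4, -0.2]
gripper_width: 0.126
t 5.88 tcp [616.1  71.8 232.2] grasp [616.5  71.8  52.2] yaw -8.2 tilt 0.1 q [-0.07  0.38  1.73  0.    1.03  0.08] F [ 0.4 -0.4 -0.2] tau [-0.07  0.03  0.03] w 0.126
```

```bash
python3 -m pendant '[{"tx":0,"ty":0,"tz":3,"wx":0,"wy":0,"wz":0,"grip":1},{"tx":0,"ty":0,"tz":3,"wx":0,"wy":0,"wz":0,"grip":1}]'
python3 -c "
from h import *
st()"

```

```text
t: 6.05
ee_pos: [616.5, 71.8, 230.3]
orientation: [0.756, 0.654, 0.002, 0.002]
contact_force: [0.2, 0.4, -0.6]
gripper_width: 0.126
t 6.05 tcp [616.5  71.8 230.3] grasp [617.3  71.8  50.3] yaw -8.3 tilt 0.3 q [-0.07  0.39  1.73  0.    1.02  0.08] F [ 0.2  0.4 -0.6] tau [-0.1   0.06 -0.04] w 0.126
```

```bash
python3 -m pendant '[{"tx":0,"ty":0,"tz":1.5,"wx":0,"wy":0,"wz":0,"grip":1},{"tx":0,"ty":0,"tz":1.5,"wx":0,"wy":0,"wz":0,"grip":1},{"tx":0,"ty":0,"tz":1.5,"wx":0,"wy":0,"wz":0,"grip":0.3},{"tx":0,"ty":0,"tz":1.5,"wx":0,"wy":0,"wz":0,"grip":0.3},{"tx":0,"ty":0,"tz":1.5,"wx":0,"wy":0,"wz":0,"grip":0.3},{"tx":0,"ty":0,"tz":-30,"wx":0,"wy":0,"wz":0,"grip":0.3},{"tx":0,"ty":0,"tz":-70,"wx":0,"wy":0,"wz":0,"grip":0.3},{"tx":0,"ty":0,"tz":-110,"wx":0,"wy":0,"wz":0,"grip":0.3},{"tx":0,"ty":0,"tz":-110,"wx":0,"wy":0,"wz":0,"grip":0.3}]'
python3 -c "
from h import *
st();go([470,-289.7,150],-1.4);go([470,-289.7,150],178.6)"

```

```text
t: 6.8
ee_pos: [618.1, 71.8, 349.0]
orientation: [0.756, 0.654, 0.007, 0.006]
contact_force: [0.6, -0.1, 1.0]
gripper_width: 0.35
t 6.80 tcp [618.1  71.8 349. ] grasp [621.4  71.7 169. ] yaw -8.3 tilt 1.1 q [-0.07  0.23  1.68  0.    1.21  0.08] F [ 0.6 -0.1  1. ] tau [-0.04  0.05 -0.02] w 0.350
t 6.80 pos [618.1  71.8 349. ] shift [-379.1  -94.9   16.5] w [ 0.018 -0.001 -0.12 ] rows 9.4
t 6.80 pos [618.1  71.8 349. ] shift [-379.1  -94.9   16.5] w [-1.000e-03 -2.800e-02  3.022e+00] rows 24.2
```

```bash
python3 -m pendant '[{"tx":-379,"ty":-95,"tz":19,"wx":0.014,"wy":0,"wz":-0.12,"grip":0.15},{"tx":-379,"ty":-95,"tz":19,"wx":0.014,"wy":0,"wz":-0.12,"grip":0.15},{"tx":-379,"ty":-95,"tz":19,"wx":0.014,"wy":0,"wz":-0.12,"grip":0.15},{"tx":-379,"ty":-95,"tz":19,"wx":0.014,"wy":0,"wz":-0.12,"grip":0.15},{"tx":-379,"ty":-95,"tz":19,"wx":0.014,"wy":0,"wz":-0.12,"grip":0.15},{"tx":-379,"ty":-95,"tz":19,"wx":0.014,"wy":0,"wz":-0.12,"grip":0.15},{"tx":-379,"ty":-95,"tz":19,"wx":0.014,"wy":0,"wz":-0.12,"grip":0.15},{"tx":-379,"ty":-95,"tz":19,"wx":0.014,"wy":0,"wz":-0.12,"grip":0.15},{"tx":-379,"ty":-95,"tz":19,"wx":0.014,"wy":0,"wz":-0.12,"grip":0.15},{"tx":-379,"ty":-95,"tz":19,"wx":0.014,"wy":0,"wz":-0.12,"grip":0.15},{"tx":-379,"ty":-95,"tz":19,"wx":0.014,"wy":0,"wz":-0.12,"grip":0.15},{"tx":-379,"ty":-95,"tz":19,"wx":0.014,"wy":0,"wz":-0.12,"grip":0.15}]'
python3 -c "
from h import *
st();go([470,-290,54],-1.4)
cv2.imwrite('pics/side3.png',camera('side')[:,:,::-1])
cv2.imwrite('pics/top3.png',camera('top')[:,:,::-1])
crop('pics/top3.png',250,115,390,275,4,'pics/c8.png')
crop('pics/side3.png',235,180,335,370,3,'pics/c9.png')"
```

```text
t: 7.8
ee_pos: [466.9, -290.1, 319.7]
orientation: [0.716, 0.698, -0.003, -0.004]
contact_force: [0.5, 0.0, -0.5]
gripper_width: 0.428
t 7.80 tcp [ 466.9 -290.1  319.7] grasp [ 464.9 -289.8  139.7] yaw -1.5 tilt 0.6 q [-0.76  0.11  1.88 -0.01  1.16 -0.73] F [ 0.5  0.  -0.5] tau [-0.02  0.04  0.01] w 0.428
t 7.80 pos [ 466.9 -290.1  319.7] shift [ 0.1  4.1 85.7] w [-0.011 -0.001 -0.002] rows 2.1
```

View pics/c8.png

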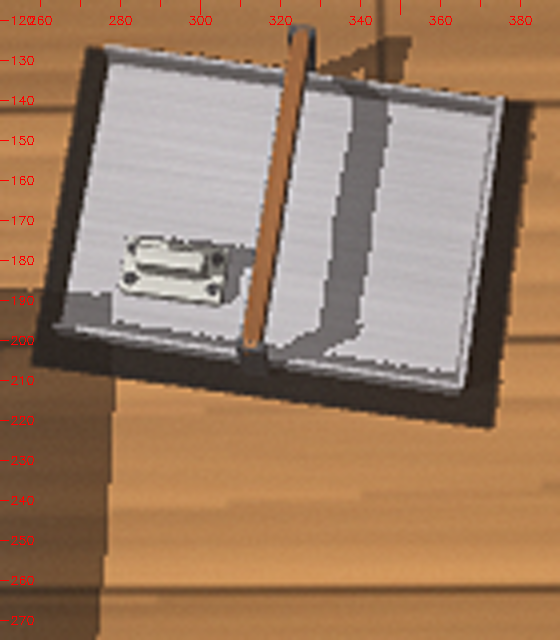

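View pics/c9.png

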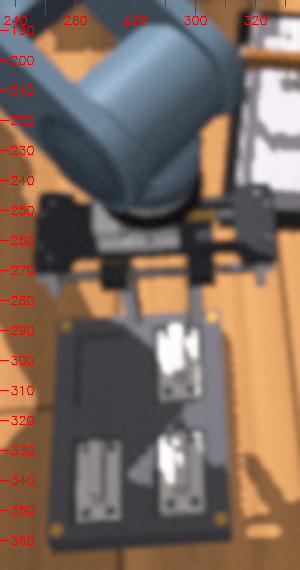

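```bash
python3 -m pendant '[{"tx":0,"ty":2.5,"tz":35,"wx":-0.008,"wy":0,"wz":0,"grip":0.15},{"tx":0,"ty":2.5,"tz":65,"wx":-0.008,"wy":0,"wz":0,"grip":0.15},{"tx":0,"ty":2.5,"tz":83,"wx":-0.008,"wy":0,"wz":0,"grip":0.15},{"tx":0,"ty":2.5,"tz":85,"wx":-0.008,"wy":0,"wz":0,"grip":0.15},{"tx":0,"ty":2.5,"tz":85,"wx":-0.008,"wy":0,"wz":0,"grip":0.15},{"tx":0,"ty":2.5,"tz":85,"wx":-0.008,"wy":0,"wz":0,"grip":0.15}]'
python3 -c "
from h import *
st();go([470,-290,54],-1.4)"
```

```text
t: 8.4
ee_pos: [469.5, -289.0, 235.8]
orientation: [0.715, 0.699, -0.001, -0.001]
contact_force: [-0.0, -0.9, 0.2]
gripper_width: 0.423
t 8.40 tcp [ 469.5 -289.   235.8] grasp [ 469.  -289.    55.8] yaw -1.3 tilt 0.1 q [-0.76  0.24  1.91 -0.    1.   -0.73] F [-0.  -0.9  0.2] tau [-0.07  0.03  0.02] w 0.423
t 8.40 pos [ 469.5 -289.   235.8] shift [-1.   0.6  1.8] w [-0.002 -0.     0.001] rows 0.1
```

Good. Close, then lift straight.

```bash
python3 -m pendant '[{"tx":-0.5,"ty":0.6,"tz":1,"wx":0,"wy":0,"wz":0,"grip":0.15},{"tx":-0.5,"ty":0.6,"tz":1,"wx":0,"wy":0,"wz":0,"grip":1},{"tx":-0.5,"ty":0.6,"tz":1,"wx":0,"wy":0,"wz":0,"grip":1},{"tx":-0.5,"ty":0.6,"tz":1,"wx":0,"wy":0,"wz":0,"grip":1},{"tx":-0.5,"ty":0.6,"tz":1,"wx":0,"wy":0,"wz":0,"grip":1},{"tx":-0.5,"ty":0.6,"tz":1,"wx":0,"wy":0,"wz":0,"grip":1}]'
python3 -c "
from h import *
st()"
python3 -m pendant '[{"tx":0,"ty":0.3,"tz":-10,"wx":0,"wy":0,"wz":0,"grip":1},{"tx":0,"ty":0.3,"tz":-25,"wx":0,"wy":0,"wz":0,"grip":1},{"tx":0,"ty":0.3,"tz":-60,"wx":0,"wy":0,"wz":0,"grip":1},{"tx":0,"ty":0.3,"tz":-95,"wx":0,"wy":0,"wz":0,"grip":1},{"tx":0,"ty":0.3,"tz":-110,"wx":0,"wy":0,"wz":0,"grip":1},{"tx":0,"ty":0.3,"tz":-110,"wx":0,"wy":0,"wz":0,"grip":1}]'
python3 -c "
from h import *
st();go([698,62,160],-8.3)"
```

```text
t: 8.9
ee_pos: [469.4, -290.2, 234.1]
orientation: [0.716, 0.698, -0.001, -0.001]
contact_force: [0.2, 0.3, 1.1]
gripper_width: 0.125
t 8.90 tcp [ 469.4 -290.2  234.1] grasp [ 469.  -290.1   54.1] yaw -1.4 tilt 0.1 q [-0.76  0.24  1.91 -0.    0.99 -0.73] F [0.2 0.3 1.1] tau [ 0.01 -0.06 -0.  ] w 0.125
t: 9.4
ee_pos: [470.9, -290.9, 349.1]
orientation: [0.716, 0.698, -0.001, 0.003]
contact_force: [-0.1, 0.2, -0.5]
gripper_width: 0.129
t 9.40 tcp [ 470.9 -290.9  349.1] grasp [ 471.4 -291.9  169.1] yaw -1.4 tilt 0.3 q [-0.76  0.08  1.85 -0.    1.21 -0.73] F [-0.1  0.2 -0.5] tau [-0.09  0.02  0.  ] w 0.129
t 9.40 pos [ 470.9 -290.9  349.1] shift [358.4 218.5   7.9] w [0.003 0.005 0.121] rows 10.1
```

```bash
python3 -m pendant '[{"tx":358,"ty":218,"tz":4,"wx":0,"wy":0.003,"wz":0.121,"grip":1},{"tx":358,"ty":218,"tz":4,"wx":0,"wy":0.003,"wz":0.121,"grip":1},{"tx":358,"ty":218,"tz":4,"wx":0,"wy":0.003,"wz":0.121,"grip":1},{"tx":358,"ty":218,"tz":4,"wx":0,"wy":0.003,"wz":0.121,"grip":1},{"tx":358,"ty":218,"tz":4,"wx":0,"wy":0.003,"wz":0.121,"grip":1},{"tx":358,"ty":218,"tz":4,"wx":0,"wy":0.003,"wz":0.121,"grip":1},{"tx":358,"ty":218,"tz":4,"wx":0,"wy":0.003,"wz":0.121,"grip":1},{"tx":358,"ty":218,"tz":4,"wx":0,"wy":0.003,"wz":0.121,"grip":1},{"tx":358,"ty":218,"tz":4,"wx":0,"wy":0.003,"wz":0.121,"grip":1},{"tx":358,"ty":218,"tz":4,"wx":0,"wy":0.003,"wz":0.121,"grip":1},{"tx":358,"ty":218,"tz":4,"wx":0,"wy":0.003,"wz":0.121,"grip":1},{"tx":358,"ty":218,"tz":4,"wx":0,"wy":0.003,"wz":0.121,"grip":1},{"tx":358,"ty":218,"tz":4,"wx":0,"wy":0.003,"wz":0.121,"grip":1}]'
python3 -c "
from h import *
st();go([698,62,49],-8.3)
print(px2w('top',[(292.5,180.5)],56))"
```

```text
t: 10.48
ee_pos: [696.1, 62.4, 337.5]
orientation: [0.756, 0.654, -0.001, -0.003]
contact_force: [0.2, -0.7, -0.9]
gripper_width: 0.123
t 10.48 tcp [696.1  62.4 337.5] grasp [694.9  63.  157.5] yaw -8.3 tilt 0.4 q [-0.07  0.42  1.47  0.    1.26  0.07] F [ 0.2 -0.7 -0.9] tau [-0.06  0.04  0.03] w 0.123
t 10.48 pos [696.1  62.4 337.5] shift [ -0.4   2.7 108.5] w [-0.007 -0.003 -0.   ] rows 2.6
[[613.72670199  70.03010834  56.        ]]
```

```bash
python3 -m pendant '[{"tx":0,"ty":1,"tz":38,"wx":-0.004,"wy":0,"wz":0,"grip":1},{"tx":0,"ty":1,"tz":75,"wx":-0.004,"wy":0,"wz":0,"grip":1},{"tx":0,"ty":1,"tz":98,"wx":-0.004,"wy":0,"wz":0,"grip":1},{"tx":0,"ty":1,"tz":107,"wx":-0.004,"wy":0,"wz":0,"grip":1},{"tx":0,"ty":1,"tz":109,"wx":-0.004,"wy":0,"wz":0,"grip":1},{"tx":0,"ty":1,"tz":109,"wx":-0.004,"wy":0,"wz":0,"grip":1},{"tx":0,"ty":1,"tz":109,"wx":-0.004,"wy":0,"wz":0,"grip":1}]'
python3 -c "
from h import *
st()"
```

```text
t: 11.07
ee_pos: [697.3, 61.6, 231.2]
orientation: [0.757, 0.653, 0.002, -0.001]
contact_force: [0.9, 0.9, -0.7]
gripper_width: 0.126
t 11.07 tcp [697.3  61.6 231.2] grasp [697.7  62.2  51.2] yaw -8.4 tilt 0.2 q [-0.07  0.54  1.51  0.    1.09  0.07] F [ 0.9  0.9 -0.7] tau [-0.08  0.09 -0.06] w 0.126
```

```bash
python3 -m pendant '[{"tx":0,"ty":0,"tz":2,"wx":0,"wy":0,"wz":0,"grip":1},{"tx":0,"ty":0,"tz":2,"wx":0,"wy":0,"wz":0,"grip":1},{"tx":0,"ty":0,"tz":2,"wx":0,"wy":0,"wz":0,"grip":0.3},{"tx":0,"ty":0,"tz":2,"wx":0,"wy":0,"wz":0,"grip":0.3},{"tx":0,"ty":0,"tz":2,"wx":0,"wy":0,"wz":0,"grip":0.3},{"tx":0,"ty":0,"tz":-30,"wx":0,"wy":0,"wz":0,"grip":0.3},{"tx":0,"ty":0,"tz":-70,"wx":0,"wy":0,"wz":0,"grip":0.3},{"tx":0,"ty":0,"tz":-110,"wx":0,"wy":0,"wz":0,"grip":0.3},{"tx":0,"ty":0,"tz":-110,"wx":0,"wy":0,"wz":0,"grip":0.3}]'
python3 -c "
from h import *
st();go([468.8,-389.5,150],-1.4)"

```

```text
t: 11.82
ee_pos: [699.5, 62.5, 351.2]
orientation: [0.756, 0.654, 0.007, 0.005]
contact_force: [0.7, -0.1, 1.4]
gripper_width: 0.352
t 11.82 tcp [699.5  62.5 351.2] grasp [702.6  62.9 171.3] yaw -8.3 tilt 1.0 q [-0.07  0.41  1.46  0.    1.26  0.07] F [ 0.7 -0.1  1.4] tau [-0.07  0.07 -0.04] w 0.352
t 11.82 pos [699.5  62.5 351.2] shift [-480.6 -163.2   16.2] w [ 0.017 -0.004 -0.121] rows 12.2
```

```bash
python3 -m pendant '[{"tx":-480,"ty":-162,"tz":19,"wx":0.014,"wy":0,"wz":-0.12,"grip":0.15},{"tx":-480,"ty":-162,"tz":19,"wx":0.014,"wy":0,"wz":-0.12,"grip":0.15},{"tx":-480,"ty":-162,"tz":19,"wx":0.014,"wy":0,"wz":-0.12,"grip":0.15},{"tx":-480,"ty":-162,"tz":19,"wx":0.014,"wy":0,"wz":-0.12,"grip":0.15},{"tx":-480,"ty":-162,"tz":19,"wx":0.014,"wy":0,"wz":-0.12,"grip":0.15},{"tx":-480,"ty":-162,"tz":19,"wx":0.014,"wy":0,"wz":-0.12,"grip":0.15},{"tx":-480,"ty":-162,"tz":19,"wx":0.014,"wy":0,"wz":-0.12,"grip":0.15},{"tx":-480,"ty":-162,"tz":19,"wx":0.014,"wy":0,"wz":-0.12,"grip":0.15},{"tx":-480,"ty":-162,"tz":19,"wx":0.014,"wy":0,"wz":-0.12,"grip":0.15},{"tx":-480,"ty":-162,"tz":19,"wx":0.014,"wy":0,"wz":-0.12,"grip":0.15},{"tx":-480,"ty":-162,"tz":19,"wx":0.014,"wy":0,"wz":-0.12,"grip":0.15},{"tx":-480,"ty":-162,"tz":19,"wx":0.014,"wy":0,"wz":-0.12,"grip":0.15},{"tx":-480,"ty":-162,"tz":19,"wx":0.014,"wy":0,"wz":-0.12,"grip":0.15},{"tx":-480,"ty":-162,"tz":19,"wx":0.014,"wy":0,"wz":-0.12,"grip":0.15},{"tx":-480,"ty":-162,"tz":19,"wx":0.014,"wy":0,"wz":-0.12,"grip":0.15}]'
python3 -c "
from h import *
st();go([468.8,-389.5,54],-1.4)
cv2.imwrite('pics/side4.png',camera('side')[:,:,::-1])
cv2.imwrite('pics/top4.png',camera('top')[:,:,::-1])
crop('pics/top4.png',250,115,390,275,4,'pics/c10.png')
crop('pics/side4.png',235,200,335,390,3,'pics/c11.png')"
```

```text
t: 13.07
ee_pos: [467.5, -388.8, 319.5]
orientation: [0.716, 0.698, -0.003, -0.006]
contact_force: [0.3, 0.1, 0.4]
gripper_width: 0.425
t 13.07 tcp [ 467.5 -388.8  319.5] grasp [ 465.1 -387.9  139.6] yaw -1.5 tilt 0.8 q [-0.88  0.24  1.73 -0.01  1.19 -0.85] F [0.3 0.1 0.4] tau [-0.08  0.02  0.01] w 0.425
t 13.07 pos [ 467.5 -388.8  319.5] shift [-1.   2.5 85.5] w [-0.013 -0.005 -0.002] rows 2.1
```

View pics/c10.png

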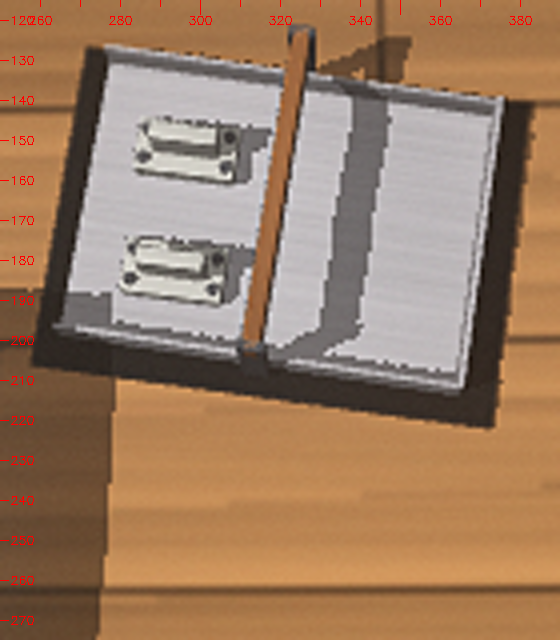

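View pics/c11.png

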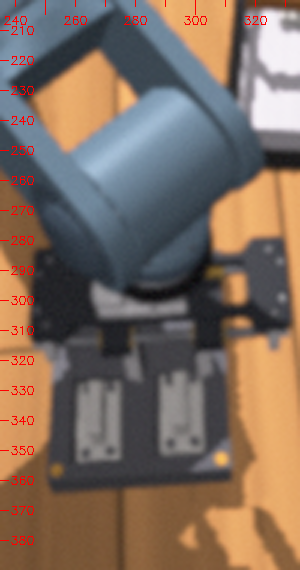

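Two brackets stand neatly in the front half of the tray (293,150 and 293,182); two remain in the mould. Descend on the far one.

```bash
python3 -m pendant '[{"tx":-0.5,"ty":1,"tz":35,"wx":-0.008,"wy":-0.002,"wz":0,"grip":0.15},{"tx":-0.5,"ty":1,"tz":65,"wx":-0.008,"wy":-0.002,"wz":0,"grip":0.15},{"tx":-0.5,"ty":1,"tz":83,"wx":-0.008,"wy":-0.002,"wz":0,"grip":0.15},{"tx":-0.5,"ty":1,"tz":86,"wx":-0.008,"wy":-0.002,"wz":0,"grip":0.15},{"tx":-0.5,"ty":1,"tz":86,"wx":-0.008,"wy":-0.002,"wz":0,"grip":0.15},{"tx":-0.5,"ty":1,"tz":86,"wx":-0.008,"wy":-0.002,"wz":0,"grip":0.15}]'
python3 -c "
from h import *
st();go([468.8,-389.5,54],-1.4)"
```

```text
t: 13.67
ee_pos: [468.1, -388.1, 233.9]
orientation: [0.715, 0.699, -0.001, -0.003]
contact_force: [-0.9, 1.1, 0.3]
gripper_width: 0.427
t 13.67 tcp [ 468.1 -388.1  233.9] grasp [ 467.2 -387.7   53.9] yaw -1.3 tilt 0.3 q [-0.88  0.36  1.76 -0.    1.03 -0.85] F [-0.9  1.1  0.3] tau [-0.03  0.06 -0.03] w 0.427
t 13.67 pos [ 468.1 -388.1  233.9] shift [-1.4  0.7 -0.1] w [-0.005 -0.002  0.001] rows 0.0
```

```bash
python3 -m pendant '[{"tx":-1,"ty":1,"tz":-0.5,"wx":-0.004,"wy":0,"wz":0,"grip":0.15},{"tx":-1,"ty":1,"tz":-0.5,"wx":-0.004,"wy":0,"wz":0,"grip":1},{"tx":-1,"ty":1,"tz":-0.5,"wx":-0.004,"wy":0,"wz":0,"grip":1},{"tx":-1,"ty":1,"tz":-0.5,"wx":-0.004,"wy":0,"wz":0,"grip":1},{"tx":-1,"ty":1,"tz":-0.5,"wx":-0.004,"wy":0,"wz":0,"grip":1},{"tx":-1,"ty":1,"tz":-0.5,"wx":-0.004,"wy":0,"wz":0,"grip":1}]'
python3 -c "
from h import *
st()"
python3 -m pendant '[{"tx":0,"ty":0,"tz":-10,"wx":0,"wy":0,"wz":0,"grip":1},{"tx":0,"ty":0,"tz":-25,"wx":0,"wy":0,"wz":0,"grip":1},{"tx":0,"ty":0,"tz":-60,"wx":0,"wy":0,"wz":0,"grip":1},{"tx":0,"ty":0,"tz":-95,"wx":0,"wy":0,"wz":0,"grip":1},{"tx":0,"ty":0,"tz":-110,"wx":0,"wy":0,"wz":0,"grip":1},{"tx":0,"ty":0,"tz":-110,"wx":0,"wy":0,"wz":0,"grip":1}]'
python3 -c "
from h import *
st();go([680,-67,160],-8.3)"
```

```text
t: 14.17
ee_pos: [468.2, -390.3, 234.2]
orientation: [0.716, 0.698, 0.0, -0.001]
contact_force: [0.1, 0.2, 0.5]
gripper_width: 0.129
t 14.17 tcp [ 468.2 -390.3  234.2] grasp [ 468.1 -389.9   54.2] yaw -1.5 tilt 0.1 q [-0.88  0.36  1.76  0.    1.03 -0.86] F [0.1 0.2 0.5] tau [-0.01  0.01 -0.03] w 0.129
t: 14.67
ee_pos: [469.2, -391.4, 349.9]
orientation: [0.716, 0.698, -0.0, 0.004]
contact_force: [0.8, -0.6, -0.4]
gripper_width: 0.123
t 14.67 tcp [ 469.2 -391.4  349.9] grasp [ 470.  -392.3  169.9] yaw -1.4 tilt 0.4 q [-0.88  0.21  1.71  0.    1.22 -0.86] F [ 0.8 -0.6 -0.4] tau [-0.06  0.01 -0.03] w 0.123
t 14.67 pos [ 469.2 -391.4  349.9] shift [329.7 202.5   9.3] w [0.005 0.005 0.12 ] rows 9.3
```

```bash
python3 -m pendant '[{"tx":330,"ty":201,"tz":4,"wx":0,"wy":0.003,"wz":0.12,"grip":1},{"tx":330,"ty":201,"tz":4,"wx":0,"wy":0.003,"wz":0.12,"grip":1},{"tx":330,"ty":201,"tz":4,"wx":0,"wy":0.003,"wz":0.12,"grip":1},{"tx":330,"ty":201,"tz":4,"wx":0,"wy":0.003,"wz":0.12,"grip":1},{"tx":330,"ty":201,"tz":4,"wx":0,"wy":0.003,"wz":0.12,"grip":1},{"tx":330,"ty":201,"tz":4,"wx":0,"wy":0.003,"wz":0.12,"grip":1},{"tx":330,"ty":201,"tz":4,"wx":0,"wy":0.003,"wz":0.12,"grip":1},{"tx":330,"ty":201,"tz":4,"wx":0,"wy":0.003,"wz":0.12,"grip":1},{"tx":330,"ty":201,"tz":4,"wx":0,"wy":0.003,"wz":0.12,"grip":1},{"tx":330,"ty":201,"tz":4,"wx":0,"wy":0.003,"wz":0.12,"grip":1},{"tx":330,"ty":201,"tz":4,"wx":0,"wy":0.003,"wz":0.12,"grip":1},{"tx":330,"ty":201,"tz":4,"wx":0,"wy":0.003,"wz":0.12,"grip":1}]'
python3 -c "
from h import *
st();go([680,-67,49],-8.3)"
```

```text
t: 15.67
ee_pos: [677.2, -65.5, 339.0]
orientation: [0.756, 0.654, 0.0, -0.003]
contact_force: [-0.4, -1.2, -1.9]
gripper_width: 0.127
t 15.67 tcp [677.2 -65.5 339. ] grasp [676.6 -64.6 159. ] yaw -8.3 tilt 0.4 q [-0.26  0.37  1.52  0.    1.25 -0.12] F [-0.4 -1.2 -1.9] tau [-0.05  0.06  0.02] w 0.127
t 15.67 pos [677.2 -65.5 339. ] shift [ -1.6   3.4 109.9] w [-0.004 -0.005  0.001] rows 2.6
```

```bash
python3 -m pendant '[{"tx":-1,"ty":2,"tz":38,"wx":-0.004,"wy":-0.003,"wz":0,"grip":1},{"tx":-1,"ty":2,"tz":75,"wx":-0.004,"wy":-0.003,"wz":0,"grip":1},{"tx":-1,"ty":2,"tz":98,"wx":-0.004,"wy":-0.003,"wz":0,"grip":1},{"tx":-1,"ty":2,"tz":108,"wx":-0.004,"wy":-0.003,"wz":0,"grip":1},{"tx":-1,"ty":2,"tz":111,"wx":-0.004,"wy":-0.003,"wz":0,"grip":1},{"tx":-1,"ty":2,"tz":111,"wx":-0.004,"wy":-0.003,"wz":0,"grip":1},{"tx":-1,"ty":2,"tz":111,"wx":-0.004,"wy":-0.003,"wz":0,"grip":1}]'
python3 -c "
from h import *
st()"
```

```text
t: 16.25
ee_pos: [679.3, -67.6, 230.4]
orientation: [0.757, 0.653, 0.002, 0.001]
contact_force: [0.8, 0.1, -0.6]
gripper_width: 0.125
t 16.25 tcp [679.3 -67.6 230.4] grasp [680.  -67.4  50.4] yaw -8.4 tilt 0.2 q [-0.27  0.51  1.56  0.    1.07 -0.12] F [ 0.8  0.1 -0.6] tau [-0.04  0.09 -0.03] w 0.125
```

```bash
python3 -m pendant '[{"tx":0,"ty":0,"tz":1.5,"wx":0,"wy":0,"wz":0,"grip":1},{"tx":0,"ty":0,"tz":1.5,"wx":0,"wy":0,"wz":0,"grip":1},{"tx":0,"ty":0,"tz":1.5,"wx":0,"wy":0,"wz":0,"grip":0.3},{"tx":0,"ty":0,"tz":1.5,"wx":0,"wy":0,"wz":0,"grip":0.3},{"tx":0,"ty":0,"tz":1.5,"wx":0,"wy":0,"wz":0,"grip":0.3},{"tx":0,"ty":0,"tz":-30,"wx":0,"wy":0,"wz":0,"grip":0.3},{"tx":0,"ty":0,"tz":-70,"wx":0,"wy":0,"wz":0,"grip":0.3},{"tx":0,"ty":0,"tz":-110,"wx":0,"wy":0,"wz":0,"grip":0.3},{"tx":0,"ty":0,"tz":-110,"wx":0,"wy":0,"wz":0,"grip":0.3}]'
python3 -c "
from h import *
st();go([398.6,-390,150],-1.4)"

```

```text
t: 17.0
ee_pos: [681.4, -66.8, 350.3]
orientation: [0.756, 0.654, 0.006, 0.007]
contact_force: [1.3, -1.1, 1.1]
gripper_width: 0.35
t 17.00 tcp [681.4 -66.8 350.3] grasp [684.7 -67.3 170.3] yaw -8.3 tilt 1.1 q [-0.26  0.37  1.51  0.    1.25 -0.12] F [ 1.3 -1.1  1.1] tau [-0.13  0.07  0.03] w 0.350
t 17.00 pos [681.4 -66.8 350.3] shift [-360.6 -233.4   15.8] w [ 0.019  0.001 -0.121] rows 10.3
```

```bash
python3 -m pendant '[{"tx":-361,"ty":-231,"tz":19,"wx":0.014,"wy":0,"wz":-0.12,"grip":0.15},{"tx":-361,"ty":-231,"tz":19,"wx":0.014,"wy":0,"wz":-0.12,"grip":0.15},{"tx":-361,"ty":-231,"tz":19,"wx":0.014,"wy":0,"wz":-0.12,"grip":0.15},{"tx":-361,"ty":-231,"tz":19,"wx":0.014,"wy":0,"wz":-0.12,"grip":0.15},{"tx":-361,"ty":-231,"tz":19,"wx":0.014,"wy":0,"wz":-0.12,"grip":0.15},{"tx":-361,"ty":-231,"tz":19,"wx":0.014,"wy":0,"wz":-0.12,"grip":0.15},{"tx":-361,"ty":-231,"tz":19,"wx":0.014,"wy":0,"wz":-0.12,"grip":0.15},{"tx":-361,"ty":-231,"tz":19,"wx":0.014,"wy":0,"wz":-0.12,"grip":0.15},{"tx":-361,"ty":-231,"tz":19,"wx":0.014,"wy":0,"wz":-0.12,"grip":0.15},{"tx":-361,"ty":-231,"tz":19,"wx":0.014,"wy":0,"wz":-0.12,"grip":0.15},{"tx":-361,"ty":-231,"tz":19,"wx":0.014,"wy":0,"wz":-0.12,"grip":0.15},{"tx":-361,"ty":-231,"tz":19,"wx":0.014,"wy":0,"wz":-0.12,"grip":0.15},{"tx":-361,"ty":-231,"tz":19,"wx":0.014,"wy":0,"wz":-0.12,"grip":0.15}]'
python3 -c "
from h import *
st();go([398.6,-390,54],-1.4)"
```

```text
t: 18.08
ee_pos: [398.3, -390.3, 319.3]
orientation: [0.716, 0.698, -0.003, -0.005]
contact_force: [-0.8, 1.1, 0.2]
gripper_width: 0.428
t 18.08 tcp [ 398.3 -390.3  319.3] grasp [ 396.3 -389.7  139.3] yaw -1.5 tilt 0.6 q [-0.98  0.13  1.86 -0.01  1.16 -0.95] F [-0.8  1.1  0.2] tau [-0.09  0.01 -0.03] w 0.428
t 18.08 pos [ 398.3 -390.3  319.3] shift [ 0.   1.2 85.3] w [-0.011 -0.003 -0.002] rows 2.0
```

```bash
python3 -m pendant '[{"tx":0,"ty":0,"tz":35,"wx":-0.006,"wy":-0.002,"wz":0,"grip":0.15},{"tx":0,"ty":0,"tz":65,"wx":-0.006,"wy":-0.002,"wz":0,"grip":0.15},{"tx":0,"ty":0,"tz":83,"wx":-0.006,"wy":-0.002,"wz":0,"grip":0.15},{"tx":0,"ty":0,"tz":86,"wx":-0.006,"wy":-0.002,"wz":0,"grip":0.15},{"tx":0,"ty":0,"tz":86,"wx":-0.006,"wy":-0.002,"wz":0,"grip":0.15},{"tx":0,"ty":0,"tz":86,"wx":-0.006,"wy":-0.002,"wz":0,"grip":0.15}]'
python3 -c "
from h import *
st();go([398.6,-390,54],-1.4)"
```

```text
t: 18.58
ee_pos: [398.6, -388.7, 233.2]
orientation: [0.715, 0.699, -0.002, -0.002]
contact_force: [0.0, 0.3, 0.6]
gripper_width: 0.421
t 18.58 tcp [ 398.6 -388.7  233.2] grasp [ 397.6 -388.5   53.2] yaw -1.3 tilt 0.3 q [-0.98  0.25  1.9  -0.    1.   -0.95] F [0.  0.3 0.6] tau [-0.03  0.07 -0.03] w 0.421
t 18.58 pos [ 398.6 -388.7  233.2] shift [-1.3  0.1 -0.8] w [-0.005 -0.001  0.002] rows 0.0
```

```bash
python3 -m pendant '[{"tx":-0.7,"ty":0.3,"tz":-1,"wx":-0.004,"wy":0,"wz":0,"grip":0.15},{"tx":-0.7,"ty":0.3,"tz":-1,"wx":-0.004,"wy":0,"wz":0,"grip":1},{"tx":-0.7,"ty":0.3,"tz":-1,"wx":-0.004,"wy":0,"wz":0,"grip":1},{"tx":-0.7,"ty":0.3,"tz":-1,"wx":-0.004,"wy":0,"wz":0,"grip":1},{"tx":-0.7,"ty":0.3,"tz":-1,"wx":-0.004,"wy":0,"wz":0,"grip":1},{"tx":-0.7,"ty":0.3,"tz":-1,"wx":-0.004,"wy":0,"wz":0,"grip":1}]'
python3 -c "
from h import *
st()"
python3 -m pendant '[{"tx":0,"ty":0,"tz":-10,"wx":0,"wy":0,"wz":0,"grip":1},{"tx":0,"ty":0,"tz":-25,"wx":0,"wy":0,"wz":0,"grip":1},{"tx":0,"ty":0,"tz":-60,"wx":0,"wy":0,"wz":0,"grip":1},{"tx":0,"ty":0,"tz":-95,"wx":0,"wy":0,"wz":0,"grip":1},{"tx":0,"ty":0,"tz":-110,"wx":0,"wy":0,"wz":0,"grip":1},{"tx":0,"ty":0,"tz":-110,"wx":0,"wy":0,"wz":0,"grip":1}]'
python3 -c "
from h import *
st();go([597,-56,160],-8.3)"
```

```text
t: 19.08
ee_pos: [397.6, -390.8, 234.4]
orientation: [0.716, 0.698, -0.0, -0.0]
contact_force: [0.5, 0.5, 0.5]
gripper_width: 0.127
t 19.08 tcp [ 397.6 -390.8  234.4] grasp [ 397.5 -390.7   54.4] yaw -1.5 tilt 0.1 q [-0.98  0.25  1.89 -0.    1.   -0.95] F [0.5 0.5 0.5] tau [-0.04 -0.14  0.  ] w 0.127
t: 19.58
ee_pos: [398.4, -391.8, 349.7]
orientation: [0.716, 0.698, -0.001, 0.004]
contact_force: [0.1, 0.3, 0.1]
gripper_width: 0.128
t 19.58 tcp [ 398.4 -391.8  349.7] grasp [ 399.1 -393.1  169.8] yaw -1.5 tilt 0.5 q [-0.98  0.09  1.84 -0.    1.21 -0.95] F [0.1 0.3 0.1] tau [-0.09  0.03  0.02] w 0.128
t 19.58 pos [ 398.4 -391.8  349.7] shift [340.8 190.    8.1] w [0.004 0.007 0.119] rows 9.4
```

```bash
python3 -m pendant '[{"tx":341,"ty":189,"tz":4,"wx":0,"wy":0.003,"wz":0.12,"grip":1},{"tx":341,"ty":189,"tz":4,"wx":0,"wy":0.003,"wz":0.12,"grip":1},{"tx":341,"ty":189,"tz":4,"wx":0,"wy":0.003,"wz":0.12,"grip":1},{"tx":341,"ty":189,"tz":4,"wx":0,"wy":0.003,"wz":0.12,"grip":1},{"tx":341,"ty":189,"tz":4,"wx":0,"wy":0.003,"wz":0.12,"grip":1},{"tx":341,"ty":189,"tz":4,"wx":0,"wy":0.003,"wz":0.12,"grip":1},{"tx":341,"ty":189,"tz":4,"wx":0,"wy":0.003,"wz":0.12,"grip":1},{"tx":341,"ty":189,"tz":4,"wx":0,"wy":0.003,"wz":0.12,"grip":1},{"tx":341,"ty":189,"tz":4,"wx":0,"wy":0.003,"wz":0.12,"grip":1},{"tx":341,"ty":189,"tz":4,"wx":0,"wy":0.003,"wz":0.12,"grip":1},{"tx":341,"ty":189,"tz":4,"wx":0,"wy":0.003,"wz":0.12,"grip":1},{"tx":341,"ty":189,"tz":4,"wx":0,"wy":0.003,"wz":0.12,"grip":1}]'
python3 -c "
from h import *
st();go([597,-56,49],-8.3)"
```

```text
t: 20.58
ee_pos: [595.0, -54.0, 338.6]
orientation: [0.756, 0.655, -0.0, -0.003]
contact_force: [-0.7, -1.0, -1.6]
gripper_width: 0.127
t 20.58 tcp [595.  -54.  338.6] grasp [594.2 -53.2 158.6] yaw -8.2 tilt 0.3 q [-0.28  0.19  1.75  0.    1.21 -0.14] F [-0.7 -1.  -1.6] tau [-0.03  0.07 -0.02] w 0.127
t 20.58 pos [595.  -54.  338.6] shift [ -2.1   2.8 109.5] w [-0.005 -0.003  0.001] rows 2.6
```

```bash
python3 -m pendant '[{"tx":-1.5,"ty":1.5,"tz":38,"wx":-0.004,"wy":-0.003,"wz":0,"grip":1},{"tx":-1.5,"ty":1.5,"tz":75,"wx":-0.004,"wy":-0.003,"wz":0,"grip":1},{"tx":-1.5,"ty":1.5,"tz":98,"wx":-0.004,"wy":-0.003,"wz":0,"grip":1},{"tx":-1.5,"ty":1.5,"tz":108,"wx":-0.004,"wy":-0.003,"wz":0,"grip":1},{"tx":-1.5,"ty":1.5,"tz":111,"wx":-0.004,"wy":-0.003,"wz":0,"grip":1},{"tx":-1.5,"ty":1.5,"tz":111,"wx":-0.004,"wy":-0.003,"wz":0,"grip":1},{"tx":-1.5,"ty":1.5,"tz":111,"wx":-0.004,"wy":-0.003,"wz":0,"grip":1}]'
python3 -c "
from h import *
st()"
```

```text
t: 21.17
ee_pos: [596.4, -57.0, 229.7]
orientation: [0.757, 0.653, 0.001, 0.001]
contact_force: [0.5, -0.6, -1.1]
gripper_width: 0.125
t 21.17 tcp [596.4 -57.  229.7] grasp [597.  -57.   49.7] yaw -8.4 tilt 0.2 q [-0.28  0.34  1.79  0.    1.01 -0.14] F [ 0.5 -0.6 -1.1] tau [-0.08  0.02 -0.01] w 0.125
```

```bash
python3 -m pendant '[{"tx":0,"ty":0,"tz":1,"wx":0,"wy":0,"wz":0,"grip":1},{"tx":0,"ty":0,"tz":1,"wx":0,"wy":0,"wz":0,"grip":1},{"tx":0,"ty":0,"tz":1,"wx":0,"wy":0,"wz":0,"grip":0.3},{"tx":0,"ty":0,"tz":1,"wx":0,"wy":0,"wz":0,"grip":0.3},{"tx":0,"ty":0,"tz":1,"wx":0,"wy":0,"wz":0,"grip":0.3},{"tx":0,"ty":0,"tz":-30,"wx":0,"wy":0,"wz":0,"grip":0.3},{"tx":0,"ty":0,"tz":-70,"wx":0,"wy":0,"wz":0,"grip":0.3},{"tx":0,"ty":0,"tz":-110,"wx":0,"wy":0,"wz":0,"grip":0.3},{"tx":0,"ty":0,"tz":-110,"wx":0,"wy":0,"wz":0,"grip":0.3}]'
python3 -c "
from h import *
st();go([450,-160,240],81.7)"

```

```text
t: 21.92
ee_pos: [598.6, -56.4, 348.8]
orientation: [0.756, 0.654, 0.005, 0.007]
contact_force: [1.7, -0.2, 1.2]
gripper_width: 0.35
t 21.92 tcp [598.6 -56.4 348.8] grasp [601.7 -57.1 168.8] yaw -8.3 tilt 1.0 q [-0.28  0.18  1.73  0.    1.2  -0.14] F [ 1.7 -0.2  1.2] tau [-0.09  0.07  0.01] w 0.350
t 21.92 pos [598.6 -56.4 348.8] shift [-124.1 -130.7  -73.4] w [ 0.013  0.015 -1.571] rows 12.6
```

```bash
python3 -m pendant '[{"tx":-124,"ty":-130,"tz":-70,"wx":0.01,"wy":0.01,"wz":-1.571,"grip":0.15},{"tx":-124,"ty":-130,"tz":-70,"wx":0.01,"wy":0.01,"wz":-1.571,"grip":0.15},{"tx":-124,"ty":-130,"tz":-70,"wx":0.01,"wy":0.01,"wz":-1.571,"grip":0.15},{"tx":-124,"ty":-130,"tz":-70,"wx":0.01,"wy":0.01,"wz":-1.571,"grip":0.15},{"tx":-124,"ty":-130,"tz":-70,"wx":0.01,"wy":0.01,"wz":-1.571,"grip":0.15},{"tx":-124,"ty":-130,"tz":-70,"wx":0.01,"wy":0.01,"wz":-1.571,"grip":0.15},{"tx":-124,"ty":-130,"tz":-70,"wx":0.01,"wy":0.01,"wz":-1.571,"grip":0.15},{"tx":-124,"ty":-130,"tz":-70,"wx":0.01,"wy":0.01,"wz":-1.571,"grip":0.15},{"tx":-124,"ty":-130,"tz":-70,"wx":0.01,"wy":0.01,"wz":-1.571,"grip":0.15},{"tx":-124,"ty":-130,"tz":-70,"wx":0.01,"wy":0.01,"wz":-1.571,"grip":0.15},{"tx":-124,"ty":-130,"tz":-70,"wx":0.01,"wy":0.01,"wz":-1.571,"grip":0.15},{"tx":-124,"ty":-130,"tz":-70,"wx":0.01,"wy":0.01,"wz":-1.571,"grip":0.15},{"tx":-124,"ty":-130,"tz":-70,"wx":0.01,"wy":0.01,"wz":-1.571,"grip":0.15}]'
python3 -c "
from h import *
st()
cv2.imwrite('pics/top5.png',camera('top')[:,:,::-1]);cv2.imwrite('pics/side5.png',camera('side')[:,:,::-1])
crop('pics/top5.png',250,110,390,230,5,'pics/c12.png')
crop('pics/side5.png',300,170,400,270,6,'pics/c13.png')"
```

```text
t: 23.0
ee_pos: [449.4, -159.8, 408.9]
orientation: [0.07, 0.998, 0.0, -0.005]
contact_force: [0.5, -0.9, 0.2]
gripper_width: 0.426
t 23.00 tcp [ 449.4 -159.8  408.9] grasp [ 447.7 -159.5  228.9] yaw 82.0 tilt 0.6 q [-0.58 -0.18  1.98 -0.    1.34 -2.01] F [ 0.5 -0.9  0.2] tau [0.06 0.03 0.01] w 0.426
```

View pics/top5.png

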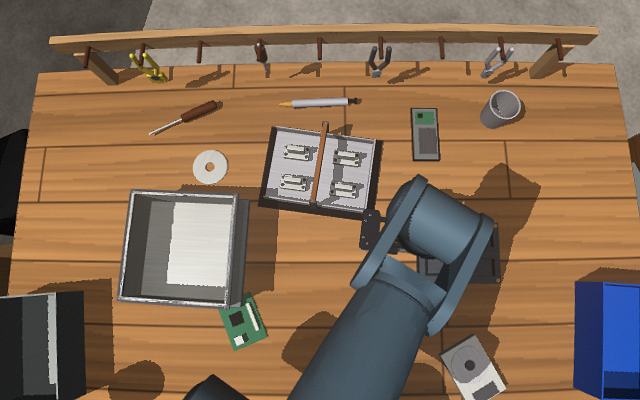

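View pics/c12.png

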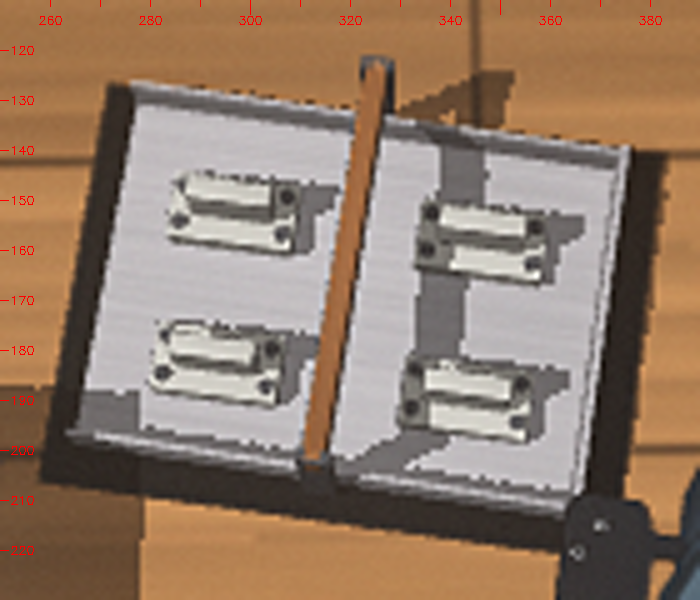

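View pics/c13.png

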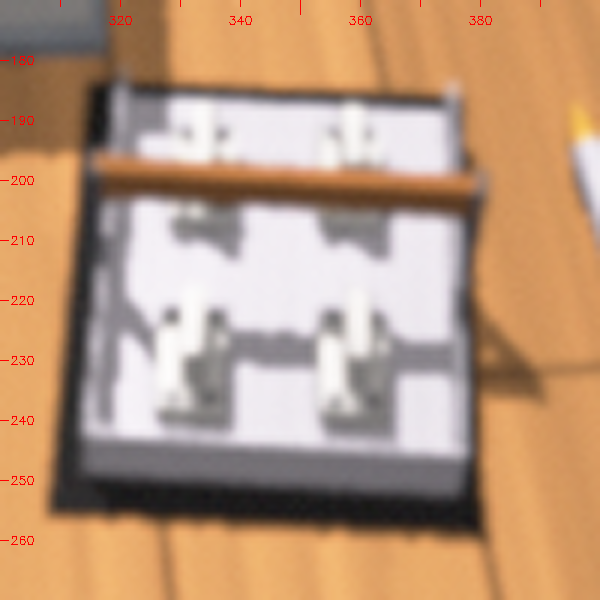

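```bash
python3 -c "
from h import *
print(px2w('top',[(324.9,123.6),(313.2,202),(319.05,162.8)],96))
print(px2w('side',[(315.8,199.1),(379.7,202),(347.7,200.5)],84))
for n in ('top','side'):
  for c in [(646,2,84)]:
    a=np.radians(81.7);h=np.array([np.cos(a),np.sin(a),0]);yy=np.array([-np.sin(a),np.cos(a),0])
    P=[np.array(c)+95*yy*s+np.array([0,0,dz])+6*k*h for dz in(12,-12) for s in(1,-1) for k in(1,-1)]
    im=cv2.imread('pics/%s5.png'%n);im=cv2.resize(im,None,fx=6,fy=6,interpolation=cv2.INTER_CUBIC)
    for p in P: u=w2px(n,p)[0];cv2.circle(im,(int(u[0]*6+3),int(u[1]*6+3)),3,(0,255,0),-1)
    b=[(640-0,0)]
    x0,y0=(285,110) if n=='top' else (300,170)
    cv2.imwrite('pics/ov_%s.png'%n,im[y0*6:y0*6+600,x0*6:x0*6+600])
"
```

```text
[[746.19549832 -11.55467744  96.        ]
 [551.93280417  17.10797541  96.        ]
 [647.01353245   3.06996961  96.        ]]
[[554.21904145  20.39496535  84.        ]
 [750.16916582  -8.96332875  84.        ]
 [652.3333073    5.88982434  84.        ]]
```

View pics/ov_top.png

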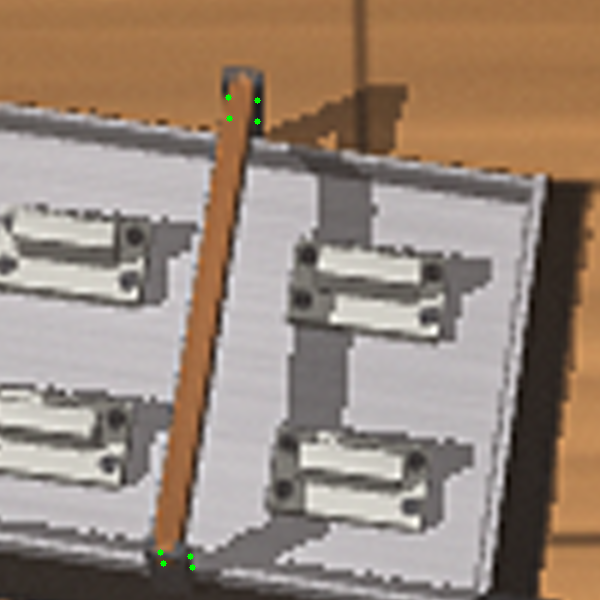

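View pics/ov_side.png

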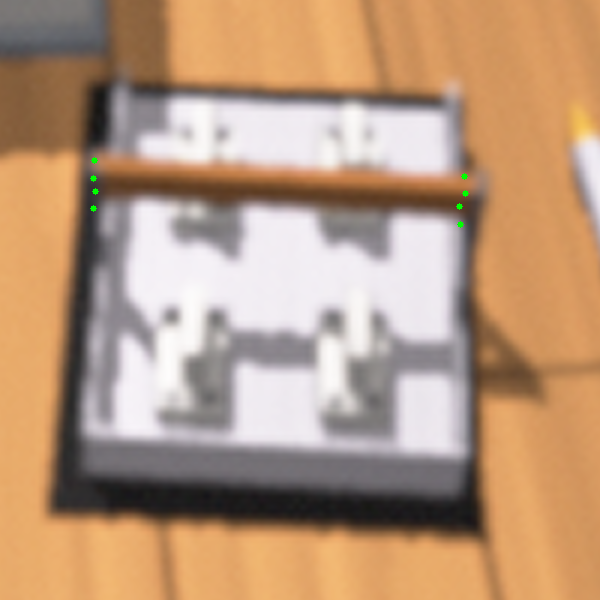

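Four brackets stand upright in the tray and the bench and mould are clear. Handle centre is about (650, 4, 84), yaw 81.6°.

```bash
python3 -c "
from h import *
go([650,4,150],81.6)"
```

```text
t 23.10 pos [ 449.4 -159.7  408.9] shift [-175.5  191.    77.2] w [ 0.    -0.01   0.001] rows 6.5
```

```bash
python3 -m pendant '[{"tx":-175,"ty":190,"tz":74,"wx":0,"wy":-0.006,"wz":0,"grip":0.15},{"tx":-175,"ty":190,"tz":74,"wx":0,"wy":-0.006,"wz":0,"grip":0.15},{"tx":-175,"ty":190,"tz":74,"wx":0,"wy":-0.006,"wz":0,"grip":0.15},{"tx":-175,"ty":190,"tz":74,"wx":0,"wy":-0.006,"wz":0,"grip":0.15},{"tx":-175,"ty":190,"tz":74,"wx":0,"wy":-0.006,"wz":0,"grip":0.15},{"tx":-175,"ty":190,"tz":74,"wx":0,"wy":-0.006,"wz":0,"grip":0.15},{"tx":-175,"ty":190,"tz":74,"wx":0,"wy":-0.006,"wz":0,"grip":0.15},{"tx":-175,"ty":190,"tz":74,"wx":0,"wy":-0.006,"wz":0,"grip":0.15},{"tx":-175,"ty":190,"tz":74,"wx":0,"wy":-0.006,"wz":0,"grip":0.15},{"tx":-175,"ty":190,"tz":74,"wx":0,"wy":-0.006,"wz":0,"grip":0.15},{"tx":-175,"ty":190,"tz":74,"wx":0,"wy":-0.006,"wz":0,"grip":0.15}]'
python3 -c "
from h import *
st();go([650,4,84],81.6)
cv2.imwrite('pics/side6.png',camera('side')[:,:,::-1])
crop('pics/side6.png',300,120,400,260,5,'pics/c14.png')"
```

```text
t: 24.02
ee_pos: [648.8, 2.1, 333.8]
orientation: [0.073, 0.997, 0.0, -0.002]
contact_force: [0.8, 0.5, -0.2]
gripper_width: 0.425
t 24.02 tcp [648.8   2.1 333.8] grasp [648.1   2.2 153.8] yaw 81.6 tilt 0.2 q [-0.17  0.31  1.61  0.    1.22 -1.6 ] F [ 0.8  0.5 -0.2] tau [-0.01 -0.    0.01] w 0.425
t 24.02 pos [648.8   2.1 333.8] shift [-1.2  2.1 69.8] w [ 0.    -0.004 -0.   ] rows 1.7
```

View pics/c14.png

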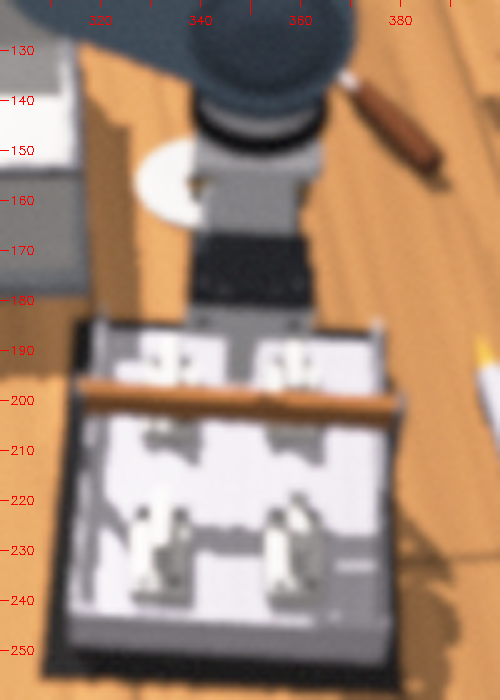

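```bash
python3 -m pendant '[{"tx":-1,"ty":2,"tz":20,"wx":0,"wy":-0.002,"wz":0,"grip":0.15},{"tx":-1,"ty":2,"tz":40,"wx":0,"wy":-0.002,"wz":0,"grip":0.15},{"tx":-1,"ty":2,"tz":55,"wx":0,"wy":-0.002,"wz":0,"grip":0.15},{"tx":-1,"ty":2,"tz":65,"wx":0,"wy":-0.002,"wz":0,"grip":0.15},{"tx":-1,"ty":2,"tz":70,"wx":0,"wy":-0.002,"wz":0,"grip":0.15},{"tx":-1,"ty":2,"tz":71,"wx":0,"wy":-0.002,"wz":0,"grip":0.15},{"tx":-1,"ty":2,"tz":71,"wx":0,"wy":-0.002,"wz":0,"grip":0.15},{"tx":-1,"ty":2,"tz":71,"wx":0,"wy":-0.002,"wz":0,"grip":0.15}]'
python3 -c "
from h import *
st();go([650,4,84],81.6)
cv2.imwrite('pics/side7.png',camera('side')[:,:,::-1])
crop('pics/side7.png',300,150,400,260,6,'pics/c15.png')"
```

```text
t: 24.73
ee_pos: [650.7, 4.8, 263.2]
orientation: [0.073, 0.997, 0.0, -0.0]
contact_force: [-0.1, 0.3, 0.1]
gripper_width: 0.425
t 24.73 tcp [650.7   4.8 263.2] grasp [650.6   4.9  83.2] yaw 81.7 tilt 0.0 q [-0.17  0.4   1.64  0.    1.1  -1.59] F [-0.1  0.3  0.1] tau [ 0.07 -0.01  0.  ] w 0.425
t 24.73 pos [650.7   4.8 263.2] shift [ 0.6 -0.9 -0.8] w [ 0.    -0.001  0.001] rows 0.0
```

View pics/c15.png

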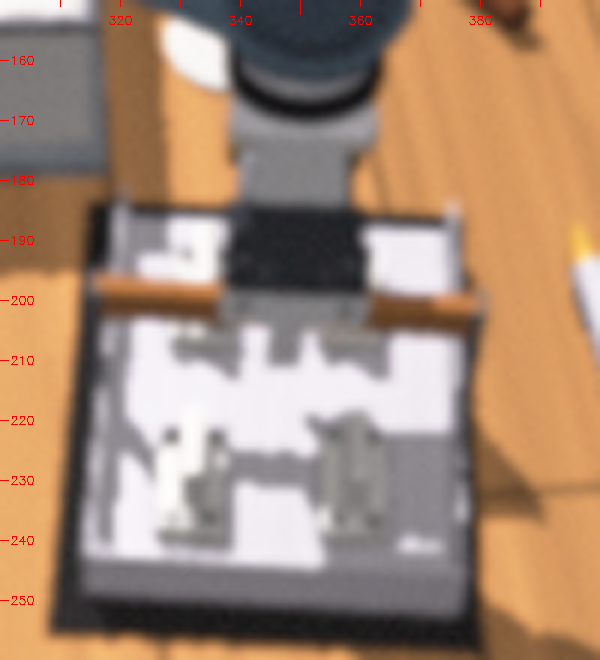

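Fingers straddle the bar at mid-length. Close, then lift a little and check.

```bash
python3 -m pendant '[{"tx":0,"ty":0,"tz":0,"wx":0,"wy":0,"wz":0,"grip":1},{"tx":0,"ty":0,"tz":0,"wx":0,"wy":0,"wz":0,"grip":1},{"tx":0,"ty":0,"tz":0,"wx":0,"wy":0,"wz":0,"grip":1},{"tx":0,"ty":0,"tz":0,"wx":0,"wy":0,"wz":0,"grip":1},{"tx":0,"ty":0,"tz":0,"wx":0,"wy":0,"wz":0,"grip":1},{"tx":0,"ty":0,"tz":0,"wx":0,"wy":0,"wz":0,"grip":1},{"tx":0,"ty":0,"tz":0,"wx":0,"wy":0,"wz":0,"grip":1}]'
python3 -c "
from h import *
st()"
python3 -m pendant '[{"tx":0,"ty":0,"tz":-3,"wx":0,"wy":0,"wz":0,"grip":1},{"tx":0,"ty":0,"tz":-8,"wx":0,"wy":0,"wz":0,"grip":1},{"tx":0,"ty":0,"tz":-14,"wx":0,"wy":0,"wz":0,"grip":1},{"tx":0,"ty":0,"tz":-20,"wx":0,"wy":0,"wz":0,"grip":1},{"tx":0,"ty":0,"tz":-20,"wx":0,"wy":0,"wz":0,"grip":1},{"tx":0,"ty":0,"tz":-20,"wx":0,"wy":0,"wz":0,"grip":1}]'
python3 -c "
from h import *
st()
cv2.imwrite('pics/side8.png',camera('side')[:,:,::-1])
crop('pics/side8.png',300,140,400,260,5,'pics/c16.png')"
```

```text
t: 25.37
ee_pos: [650.3, 4.9, 262.2]
orientation: [0.073, 0.997, 0.0, -0.001]
contact_force: [-0.3, -0.4, 1.3]
gripper_width: 0.122
t 25.37 tcp [650.3   4.9 262.2] grasp [649.9   5.   82.2] yaw 81.7 tilt 0.1 q [-0.17  0.4   1.64  0.    1.1  -1.59] F [-0.3 -0.4  1.3] tau [-0.07  0.07 -0.26] w 0.122
t: 25.87
ee_pos: [650.5, 4.9, 282.7]
orientation: [0.072, 0.997, 0.0, -0.001]
contact_force: [0.2, -0.3, -6.3]
gripper_width: 0.124
t 25.87 tcp [650.5   4.9 282.7] grasp [650.3   5.  102.7] yaw 81.7 tilt 0.1 q [-0.17  0.37  1.63  0.    1.14 -1.59] F [ 0.2 -0.3 -6.3] tau [ 0.06 -0.02 -0.04] w 0.124
```

View pics/c16.png

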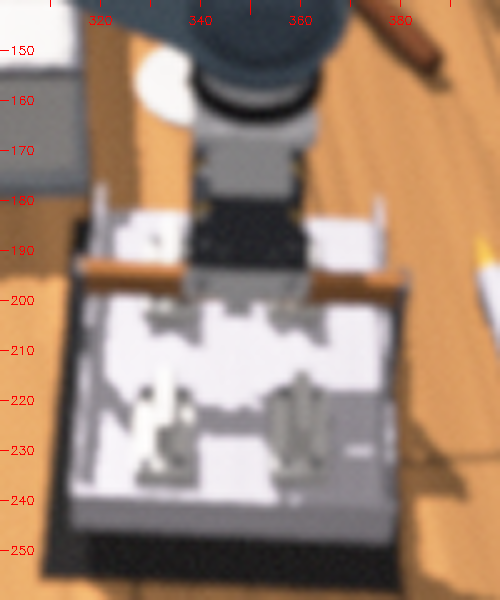

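```bash
python3 -m pendant '[{"tx":0,"ty":0,"tz":-2,"wx":0,"wy":0,"wz":0,"grip":1},{"tx":0,"ty":0,"tz":-8,"wx":0,"wy":0,"wz":0,"grip":1},{"tx":0,"ty":0,"tz":-18,"wx":0,"wy":0,"wz":0,"grip":1},{"tx":0,"ty":0,"tz":-30,"wx":0,"wy":0,"wz":0,"grip":1},{"tx":0,"ty":0,"tz":-45,"wx":0,"wy":0,"wz":0,"grip":1},{"tx":0,"ty":0,"tz":-61,"wx":0,"wy":0,"wz":0,"grip":1},{"tx":0,"ty":0,"tz":-77,"wx":0,"wy":0,"wz":0,"grip":1},{"tx":0,"ty":0,"tz":-92,"wx":0,"wy":0,"wz":0,"grip":1},{"tx":0,"ty":0,"tz":-105,"wx":0,"wy":0,"wz":0,"grip":1},{"tx":0,"ty":0,"tz":-115,"wx":0,"wy":0,"wz":0,"grip":1},{"tx":0,"ty":0,"tz":-122,"wx":0,"wy":0,"wz":0,"grip":1},{"tx":0,"ty":0,"tz":-125,"wx":0,"wy":0,"wz":0,"grip":1},{"tx":0,"ty":0,"tz":-125,"wx":0,"wy":0,"wz":0,"grip":1}]'
python3 -c "
from h import *
st();go([433,145,222],86)"
```

```text
t: 27.0
ee_pos: [650.7, 4.8, 407.8]
orientation: [0.072, 0.997, 0.0, -0.001]
contact_force: [0.8, 0.1, -7.5]
gripper_width: 0.129
t 27.00 tcp [650.7   4.8 407.8] grasp [650.4   4.9 227.8] yaw 81.7 tilt 0.1 q [-0.17  0.24  1.55  0.    1.35 -1.59] F [ 0.8  0.1 -7.5] tau [ 0.07  0.02 -0.01] w 0.129
t 27.00 pos [650.7   4.8 407.8] shift [235.6 107.2   6.2] w [ 0.    -0.001 -0.075] rows 6.2
```

```bash
python3 -m pendant '[{"tx":2,"ty":1,"tz":0,"wx":0,"wy":0,"wz":-0.001,"grip":1},{"tx":7,"ty":3,"tz":0,"wx":0,"wy":0,"wz":-0.002,"grip":1},{"tx":14,"ty":6.5,"tz":0,"wx":0,"wy":0,"wz":-0.005,"grip":1},{"tx":24.5,"ty":11,"tz":0,"wx":0,"wy":0,"wz":-0.008,"grip":1},{"tx":37,"ty":16.7,"tz":0,"wx":0,"wy":0,"wz":-0.012,"grip":1},{"tx":51,"ty":23,"tz":1,"wx":0,"wy":0,"wz":-0.016,"grip":1},{"tx":66.5,"ty":30,"tz":1,"wx":0,"wy":0,"wz":-0.021,"grip":1},{"tx":83,"ty":37.7,"tz":1,"wx":0,"wy":0,"wz":-0.026,"grip":1},{"tx":100,"ty":45.5,"tz":2,"wx":0,"wy":0,"wz":-0.032,"grip":1},{"tx":118,"ty":53.5,"tz":2,"wx":0,"wy":0,"wz":-0.037,"grip":1},{"tx":136,"ty":61.5,"tz":2,"wx":0,"wy":0,"wz":-0.043,"grip":1},{"tx":153,"ty":69.3,"tz":3,"wx":0,"wy":0,"wz":-0.049,"grip":1},{"tx":169.5,"ty":77,"tz":3,"wx":0,"wy":0,"wz":-0.054,"grip":1},{"tx":185,"ty":84,"tz":3,"wx":0,"wy":0,"wz":-0.059,"grip":1},{"tx":199,"ty":90,"tz":3,"wx":0,"wy":0,"wz":-0.063,"grip":1},{"tx":211.5,"ty":96,"tz":4,"wx":0,"wy":0,"wz":-0.067,"grip":1},{"tx":221.5,"ty":100.5,"tz":4,"wx":0,"wy":0,"wz":-0.07,"grip":1},{"tx":229.5,"ty":104,"tz":4,"wx":0,"wy":0,"wz":-0.073,"grip":1},{"tx":234,"ty":106.3,"tz":4,"wx":0,"wy":0,"wz":-0.075,"grip":1},{"tx":236,"ty":107,"tz":4,"wx":0,"wy":0,"wz":-0.075,"grip":1}]'
python3 -c "
from h import *
st()
cv2.imwrite('pics/side9.png',camera('side')[:,:,::-1])
cv2.imwrite('pics/top9.png',camera('top')[:,:,::-1])"
```

```text
t: 28.67
ee_pos: [432.0, 145.2, 403.7]
orientation: [0.035, 0.999, 0.0, -0.001]
contact_force: [-0.5, -0.7, -6.6]
gripper_width: 0.13
t 28.67 tcp [432.  145.2 403.7] grasp [431.7 145.4 223.7] yaw 86.0 tilt 0.1 q [ 0.07 -0.23  2.04  0.    1.34 -1.43] F [-0.5 -0.7 -6.6] tau [ 0.06 -0.05 -0.01] w 0.130
```

View pics/side9.png

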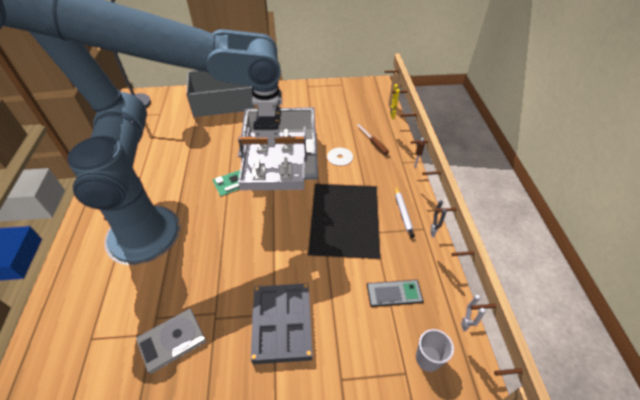

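View pics/top9.png

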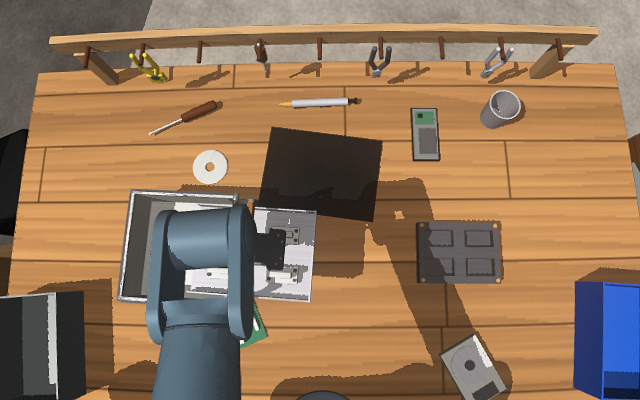

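```bash
python3 -c "
import numpy as np
for a in [1,3,6,9,12,14,16,17,18,19,20,21,22,23,24,25,26,27,28,29,31,33,35,37,39,41,43,45]:
  f=np.radians(a);print(a,round(f,3),round(130-130*np.cos(f)+258*np.sin(f),1),round(258-130*np.sin(f)-258*np.cos(f),1))
from h import *
P=px2w('top',[(272,127),(382,140.5),(373,221),(259,206.5)],4);print(P,P.mean(0))
"
```

```text
1 0.017 4.5 -2.2
3 0.052 13.7 -6.5
6 0.105 27.7 -12.2
9 0.157 42.0 -17.2
12 0.209 56.5 -21.4
14 0.244 66.3 -23.8
16 0.279 76.2 -25.8
17 0.297 81.1 -26.7
18 0.314 86.1 -27.5
19 0.332 91.1 -28.3
20 0.349 96.1 -28.9
21 0.367 101.1 -29.5
22 0.384 106.1 -29.9
23 0.401 111.1 -30.3
24 0.419 116.2 -30.6
25 0.436 121.2 -30.8
26 0.454 126.3 -30.9
27 0.471 131.3 -30.9
28 0.489 136.3 -30.8
29 0.506 141.4 -30.7
31 0.541 151.4 -30.1
33 0.576 161.5 -29.2
35 0.611 171.5 -27.9
37 0.646 181.4 -26.3
39 0.681 191.3 -24.3
41 0.716 201.2 -22.0
43 0.75 210.9 -19.3
45 0.785 220.5 -16.4
[[ 775.05510489  131.97763854    4.        ]
 [ 733.223      -162.24457129    4.        ]
 [ 518.07355041 -131.87207912    4.        ]
 [ 557.85674523  161.38755344    4.        ]] [ 6.46052100e+02 -1.87864608e-01  4.00000000e+00]
```

```bash
python3 -m pendant '[{"tx":0,"ty":4.5,"tz":-2.2,"wx":0.017,"wy":0,"wz":0,"grip":1},{"tx":0,"ty":13.7,"tz":-6.5,"wx":0.052,"wy":0,"wz":0,"grip":1},{"tx":0,"ty":27.7,"tz":-12.2,"wx":0.105,"wy":0,"wz":0,"grip":1},{"tx":0,"ty":42,"tz":-17.2,"wx":0.157,"wy":0,"wz":0,"grip":1},{"tx":0,"ty":56.5,"tz":-21.4,"wx":0.209,"wy":0,"wz":0,"grip":1},{"tx":0,"ty":66.3,"tz":-23.8,"wx":0.244,"wy":0,"wz":0,"grip":1},{"tx":0,"ty":76.2,"tz":-25.8,"wx":0.279,"wy":0,"wz":0,"grip":1},{"tx":0,"ty":81.1,"tz":-26.7,"wx":0.297,"wy":0,"wz":0,"grip":1},{"tx":0,"ty":86.1,"tz":-27.5,"wx":0.314,"wy":0,"wz":0,"grip":1},{"tx":0,"ty":91.1,"tz":-28.3,"wx":0.332,"wy":0,"wz":0,"grip":1},{"tx":0,"ty":96.1,"tz":-28.9,"wx":0.349,"wy":0,"wz":0,"grip":1},{"tx":0,"ty":101.1,"tz":-29.5,"wx":0.367,"wy":0,"wz":0,"grip":1},{"tx":0,"ty":106.1,"tz":-29.9,"wx":0.384,"wy":0,"wz":0,"grip":1},{"tx":0,"ty":111.1,"tz":-30.3,"wx":0.401,"wy":0,"wz":0,"grip":1},{"tx":0,"ty":116.2,"tz":-30.6,"wx":0.419,"wy":0,"wz":0,"grip":1},{"tx":0,"ty":121.2,"tz":-30.8,"wx":0.436,"wy":0,"wz":0,"grip":1},{"tx":0,"ty":126.3,"tz":-30.9,"wx":0.454,"wy":0,"wz":0,"grip":1},{"tx":0,"ty":131.3,"tz":-30.9,"wx":0.471,"wy":0,"wz":0,"grip":1},{"tx":0,"ty":136.3,"tz":-30.8,"wx":0.489,"wy":0,"wz":0,"grip":1},{"tx":0,"ty":141.4,"tz":-30.7,"wx":0.506,"wy":0,"wz":0,"grip":1}]'
python3 -c "
from h import *
st()
cv2.imwrite('pics/side10.png',camera('side')[:,:,::-1])
cv2.imwrite('pics/top10.png',camera('top')[:,:,::-1])
crop('pics/side10.png',220,60,340,200,5,'pics/c17.png')"
```

```text
t: 30.43
ee_pos: [442.6, 286.4, 434.5]
orientation: [0.034, 0.967, -0.251, -0.01]
contact_force: [0.9, 0.1, -6.5]
gripper_width: 0.124
t 30.43 tcp [442.6 286.4 434.5] grasp [436.1 199.3 277.1] yaw 86.1 tilt 29.0 q [ 0.43 -0.    1.79 -0.44  1.61 -1.03] F [ 0.9  0.1 -6.5] tau [ 0.98 -0.06 -0.04] w 0.124
```

View pics/c17.png

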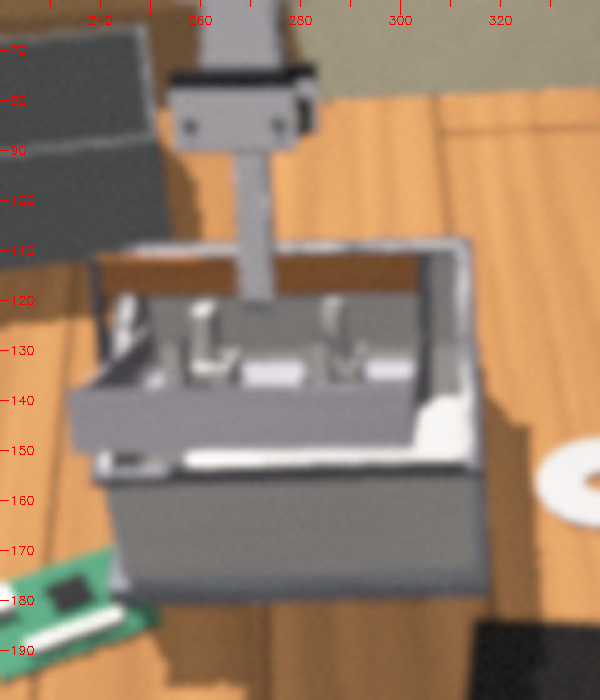

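View pics/top10.png

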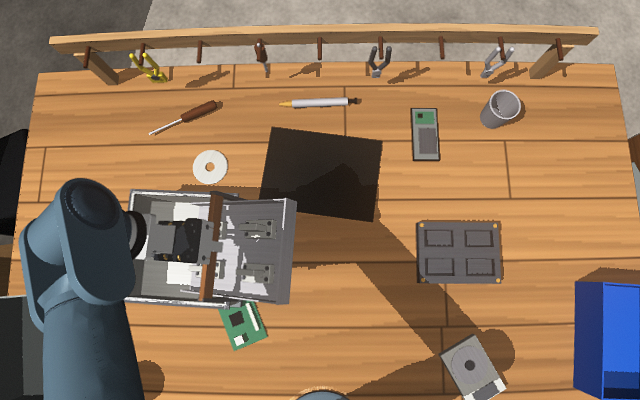

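```bash
python3 -m pendant '[{"tx":0,"ty":0,"tz":0,"wx":0,"wy":0,"wz":0,"grip":1},{"tx":0,"ty":0,"tz":0,"wx":0,"wy":0,"wz":0,"grip":1},{"tx":0,"ty":0,"tz":0,"wx":0,"wy":0,"wz":0,"grip":1}]'
python3 -c "
from h import *
st()
cv2.imwrite('pics/side11.png',camera('side')[:,:,::-1])
crop('pics/side11.png',220,60,340,200,5,'pics/c18.png')"
```

```text
t: 30.78
ee_pos: [442.5, 285.7, 434.5]
orientation: [0.034, 0.968, -0.25, -0.01]
contact_force: [-0.1, -0.6, -6.4]
gripper_width: 0.126
t 30.78 tcp [442.5 285.7 434.5] grasp [436.  198.7 277. ] yaw 86.0 tilt 29.0 q [ 0.42 -0.    1.79 -0.44  1.61 -1.04] F [-0.1 -0.6 -6.4] tau [ 0.86 -0.07  0.04] w 0.126
```

View pics/c18.png

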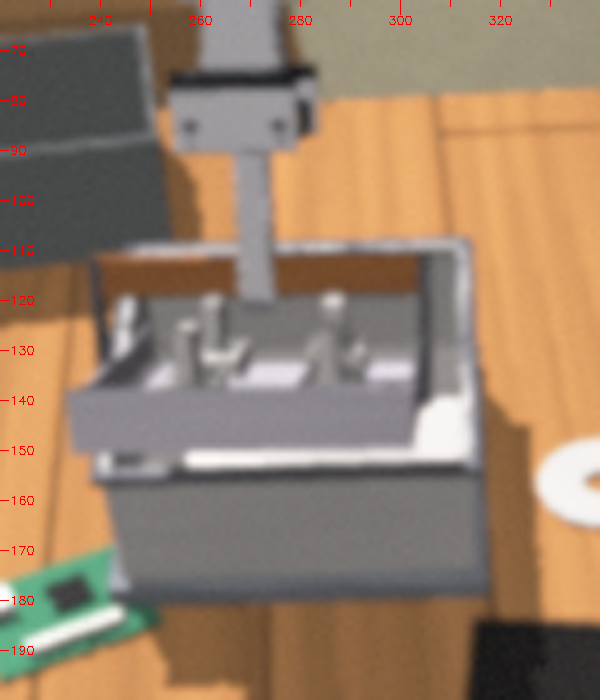

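```bash
python3 -m pendant '[{"tx":0,"ty":4.5,"tz":-2.2,"wx":0.017,"wy":0,"wz":0,"grip":1},{"tx":0,"ty":9.1,"tz":-4.4,"wx":0.035,"wy":0,"wz":0,"grip":1},{"tx":0,"ty":13.7,"tz":-6.5,"wx":0.052,"wy":0,"wz":0,"grip":1},{"tx":0,"ty":13.7,"tz":-6.5,"wx":0.052,"wy":0,"wz":0,"grip":1},{"tx":0,"ty":13.7,"tz":-6.5,"wx":0.052,"wy":0,"wz":0,"grip":1},{"tx":0,"ty":13.7,"tz":-6.5,"wx":0.052,"wy":0,"wz":0,"grip":1}]'
python3 -c "
from h import *
st()
cv2.imwrite('pics/side12.png',camera('side')[:,:,::-1])
crop('pics/side12.png',220,60,340,200,5,'pics/c19.png')"
```

```text
t: 31.33
ee_pos: [443.7, 301.1, 433.9]
orientation: [0.033, 0.961, -0.275, -0.01]
contact_force: [-0.4, -0.3, -4.1]
gripper_width: 0.126
t 31.33 tcp [443.7 301.1 433.9] grasp [436.7 206.2 281.1] yaw 86.1 tilt 31.9 q [ 0.45  0.03  1.76 -0.48  1.64 -1.01] F [-0.4 -0.3 -4.1] tau [ 0.69 -0.01 -0.  ] w 0.126
```

View pics/c19.png

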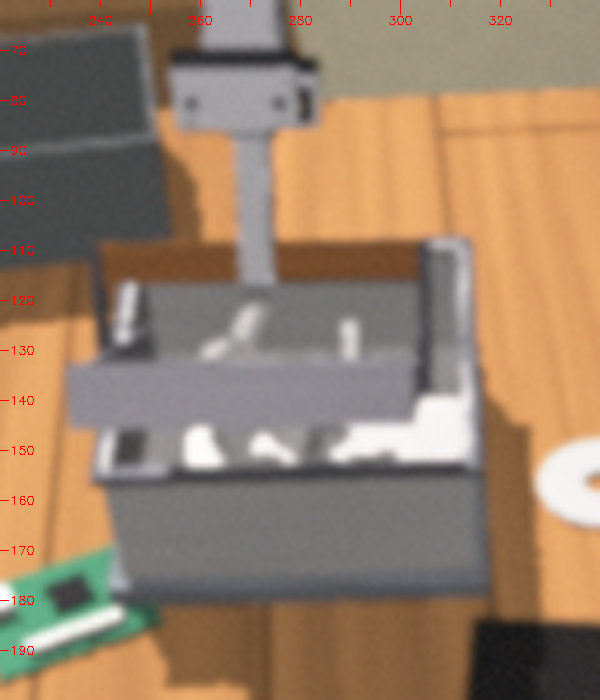

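```bash
python3 -m pendant '[{"tx":0,"ty":4.5,"tz":-2.2,"wx":0.017,"wy":0,"wz":0,"grip":1},{"tx":0,"ty":9.1,"tz":-4.4,"wx":0.035,"wy":0,"wz":0,"grip":1},{"tx":0,"ty":13.7,"tz":-6.5,"wx":0.052,"wy":0,"wz":0,"grip":1},{"tx":0,"ty":18.3,"tz":-8.4,"wx":0.07,"wy":0,"wz":0,"grip":1},{"tx":0,"ty":27.7,"tz":-12.2,"wx":0.105,"wy":0,"wz":0,"grip":1},{"tx":0,"ty":37,"tz":-15.5,"wx":0.14,"wy":0,"wz":0,"grip":1},{"tx":0,"ty":47,"tz":-18.8,"wx":0.175,"wy":0,"wz":0,"grip":1},{"tx":0,"ty":56.5,"tz":-21.4,"wx":0.209,"wy":0,"wz":0,"grip":1},{"tx":0,"ty":61,"tz":-22.6,"wx":0.225,"wy":0,"wz":0,"grip":1},{"tx":0,"ty":61,"tz":-22.6,"wx":0.225,"wy":0,"wz":0,"grip":1},{"tx":0,"ty":61,"tz":-22.6,"wx":0.225,"wy":0,"wz":0,"grip":1},{"tx":0,"ty":61,"tz":-22.6,"wx":0.225,"wy":0,"wz":0,"grip":1},{"tx":0,"ty":61,"tz":-22.6,"wx":0.225,"wy":0,"wz":0,"grip":1}]'
python3 -c "
from h import *
st()
cv2.imwrite('pics/side13.png',camera('side')[:,:,::-1])
cv2.imwrite('pics/top13.png',camera('top')[:,:,::-1])
crop('pics/side13.png',220,60,340,200,5,'pics/c20.png')
crop('pics/top13.png',90,160,310,330,3,'pics/c21.png')"
```

```text
t: 32.47
ee_pos: [448.1, 364.2, 420.7]
orientation: [0.032, 0.924, -0.381, -0.014]
contact_force: [-0.7, -0.3, -3.1]
gripper_width: 0.128
t 32.47 tcp [448.1 364.2 420.7] grasp [438.9 237.7 293. ] yaw 86.1 tilt 44.8 q [ 0.57  0.18  1.65 -0.62  1.8  -0.93] F [-0.7 -0.3 -3.1] tau [ 0.89 -0.04  0.  ] w 0.128
```

View pics/c20.png

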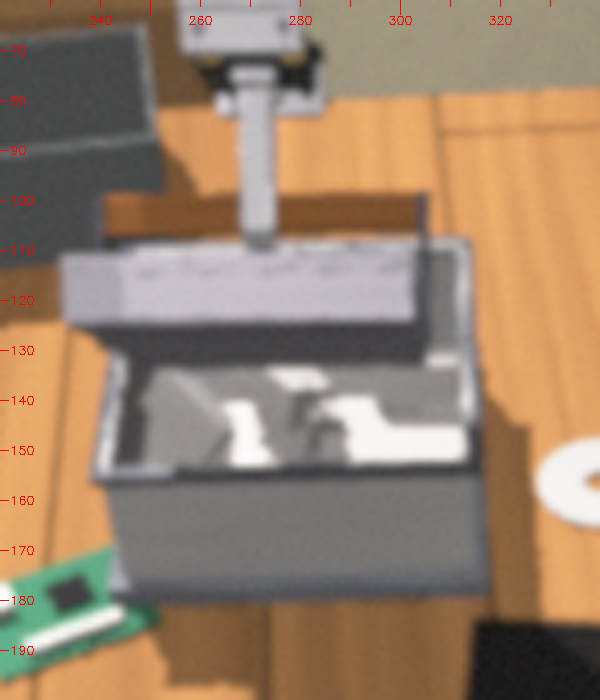

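View pics/c21.png

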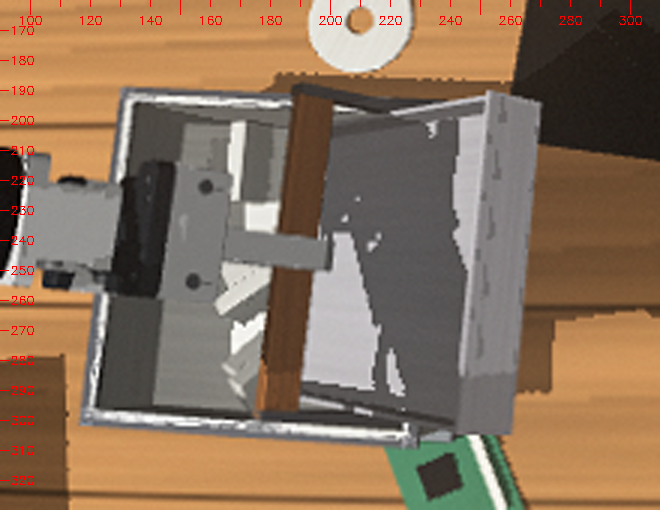

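Tray is empty at 45°; wrist force dropped to 3.1 N (tray only). Measure the mat while it is bare.

```bash
python3 -c "
from h import *
go([433,145,250],86)
crop('pics/side13.png',300,175,400,265,6,'pics/c22.png')
crop('pics/top13.png',250,115,390,235,5,'pics/c23.png')"
```

```text
t 32.57 pos [448.1 364.2 420.8] shift [  -0.4 -162.3  148.3] w [-0.782 -0.002 -0.   ] rows 6.3
```

View pics/c22.png

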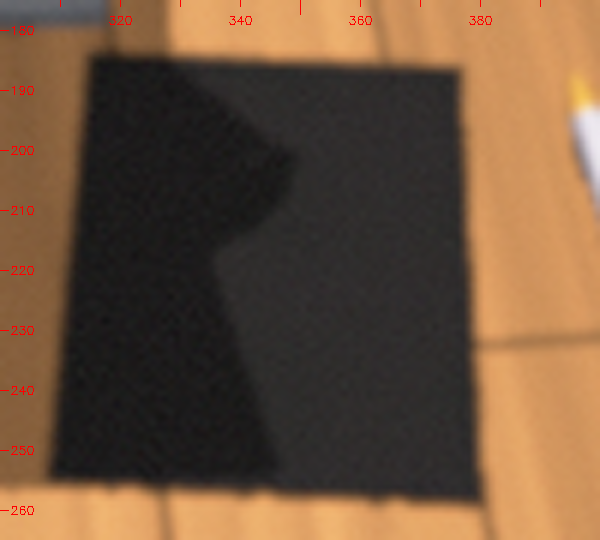

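View pics/c23.png

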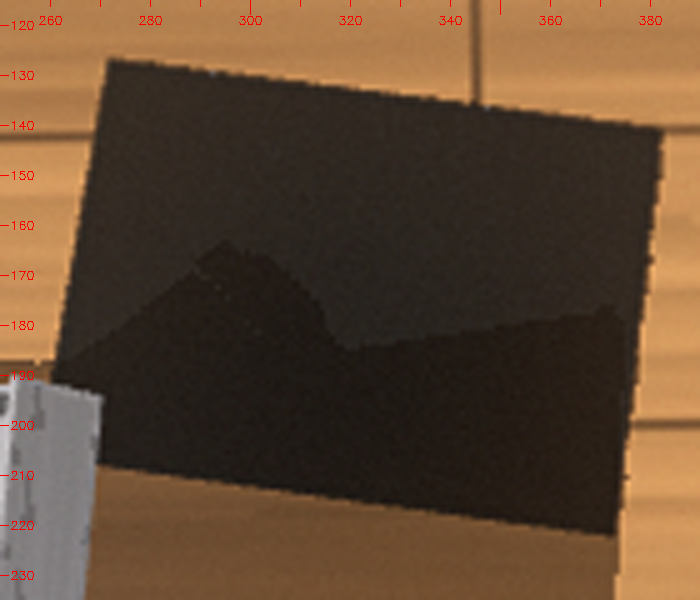

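```bash
python3 -c "
from h import *
np.set_printoptions(precision=1,suppress=True)
P=px2w('side',[(315,184.3),(376.8,186.2),(380.3,258.5),(308.3,254.2)],4);print(P,P.mean(0))
d=P[0]+P[1]-P[2]-P[3];print(np.degrees(np.arctan2(d[1],d[0])))
P=px2w('top',[(271.4,126.6),(382.4,141.2),(373,222.2),(258.3,206.3)],4);print(P,P.mean(0))
d=P[0]+P[3]-P[1]-P[2];print(np.degrees(np.arctan2(d[1],d[0])))
P=px2w('side',[(320.3,185),(375.3,185.3),(378,246.3),(314.2,243)],34);print('tray',P,P.mean(0))
P=px2w('side',[(378,252.8),(314.2,249.2)],4);print('tray rear bottom',P,P.mean(0))
"
```

```text
[[ 561.5  159.3    4. ]
 [ 776.   131.2    4. ]
 [ 732.4 -162.2    4. ]
 [ 518.9 -127.8    4. ]] [647.2   0.1   4. ]
81.56028961397404
[[ 776.2  133.6    4. ]
 [ 731.3 -163.2    4. ]
 [ 515.  -131.8    4. ]
 [ 558.4  163.2    4. ]] [645.2   0.5   4. ]
81.50794742799384
tray [[ 577.3  126.1   34. ]
 [ 763.2  108.3   34. ]
 [ 726.5 -138.1   34. ]
 [ 538.6 -109.3   34. ]] [651.4  -3.2  34. ]
tray rear bottom [[ 729.3 -141.6    4. ]
 [ 538.  -111.5    4. ]] [ 633.6 -126.5    4. ]
```

```bash
python3 -m pendant '[{"tx":0,"ty":-3,"tz":3,"wx":-0.016,"wy":0,"wz":0,"grip":1},{"tx":0,"ty":-12,"tz":11,"wx":-0.058,"wy":0,"wz":0,"grip":1},{"tx":0,"ty":-25,"tz":23,"wx":-0.122,"wy":0,"wz":0,"grip":1},{"tx":0,"ty":-42,"tz":38,"wx":-0.203,"wy":0,"wz":0,"grip":1},{"tx":0,"ty":-61,"tz":56,"wx":-0.294,"wy":0,"wz":0,"grip":1},{"tx":0,"ty":-81,"tz":74,"wx":-0.391,"wy":0,"wz":0,"grip":1},{"tx":0,"ty":-101,"tz":92,"wx":-0.488,"wy":0,"wz":0,"grip":1},{"tx":0,"ty":-120,"tz":110,"wx":-0.579,"wy":0,"wz":0,"grip":1},{"tx":0,"ty":-137,"tz":125,"wx":-0.66,"wy":0,"wz":0,"grip":1},{"tx":0,"ty":-150,"tz":137,"wx":-0.724,"wy":0,"wz":0,"grip":1},{"tx":0,"ty":-159,"tz":145,"wx":-0.766,"wy":0,"wz":0,"grip":1},{"tx":0,"ty":-162,"tz":148,"wx":-0.782,"wy":0,"wz":0,"grip":1},{"tx":0,"ty":-162,"tz":148,"wx":-0.782,"wy":0,"wz":0,"grip":1}]'
python3 -c "
from h import *
st();go([647.3,1.4,200],81.6)"
```

```text
t: 33.65
ee_pos: [432.4, 144.7, 429.8]
orientation: [0.036, 0.999, -0.001, -0.001]
contact_force: [-0.3, 0.0, -4.0]
gripper_width: 0.125
t 33.65 tcp [432.4 144.7 429.8] grasp [432.  144.5 249.8] yaw 85.9 tilt 0.1 q [ 0.07 -0.25  2.01 -0.    1.39 -1.42] F [-0.3  0.  -4. ] tau [ 0.09 -0.06 -0.02] w 0.125
t 33.65 pos [432.4 144.7 429.8] shift [-224.8 -127.3   49.4] w [-0.001 -0.002  0.074] rows 6.3
```

```bash
python3 -m pendant '[{"tx":-4,"ty":-3,"tz":0,"wx":0,"wy":0,"wz":0.001,"grip":1},{"tx":-17,"ty":-9,"tz":1,"wx":0,"wy":0,"wz":0.005,"grip":1},{"tx":-35,"ty":-20,"tz":3,"wx":0,"wy":0,"wz":0.011,"grip":1},{"tx":-58,"ty":-33,"tz":5,"wx":0,"wy":0,"wz":0.019,"grip":1},{"tx":-85,"ty":-48,"tz":8,"wx":0,"wy":0,"wz":0.028,"grip":1},{"tx":-112,"ty":-64,"tz":12,"wx":0,"wy":0,"wz":0.037,"grip":1},{"tx":-140,"ty":-79,"tz":18,"wx":0,"wy":0,"wz":0.046,"grip":1},{"tx":-166,"ty":-94,"tz":25,"wx":0,"wy":0,"wz":0.055,"grip":1},{"tx":-190,"ty":-107,"tz":33,"wx":0,"wy":0,"wz":0.063,"grip":1},{"tx":-208,"ty":-118,"tz":42,"wx":0,"wy":0,"wz":0.069,"grip":1},{"tx":-220,"ty":-125,"tz":47,"wx":0,"wy":0,"wz":0.073,"grip":1},{"tx":-225,"ty":-127,"tz":49,"wx":0,"wy":0,"wz":0.074,"grip":1},{"tx":-225,"ty":-127,"tz":49,"wx":0,"wy":0,"wz":0.074,"grip":1},{"tx":-225,"ty":-127,"tz":49,"wx":0,"wy":0,"wz":0.074,"grip":1}]'
python3 -c "
from h import *
st();go([647.3,1.4,90],81.6)
cv2.imwrite('pics/top14.png',camera('top')[:,:,::-1])
crop('pics/top14.png',100,170,270,320,4,'pics/c24.png')"
```

```text
t: 34.82
ee_pos: [648.1, 4.2, 379.9]
orientation: [0.071, 0.997, -0.0, -0.002]
contact_force: [-0.3, 0.4, -3.5]
gripper_width: 0.127
t 34.82 tcp [648.1   4.2 379.9] grasp [647.5   4.2 199.9] yaw 81.8 tilt 0.2 q [-0.17  0.26  1.58 -0.    1.3  -1.6 ] F [-0.3  0.4 -3.5] tau [ 0.03 -0.04 -0.  ] w 0.127
t 34.82 pos [648.1   4.2 379.9] shift [  0.   -2.8 109.9] w [-0.001 -0.004  0.004] rows 2.6
```

View pics/c24.png

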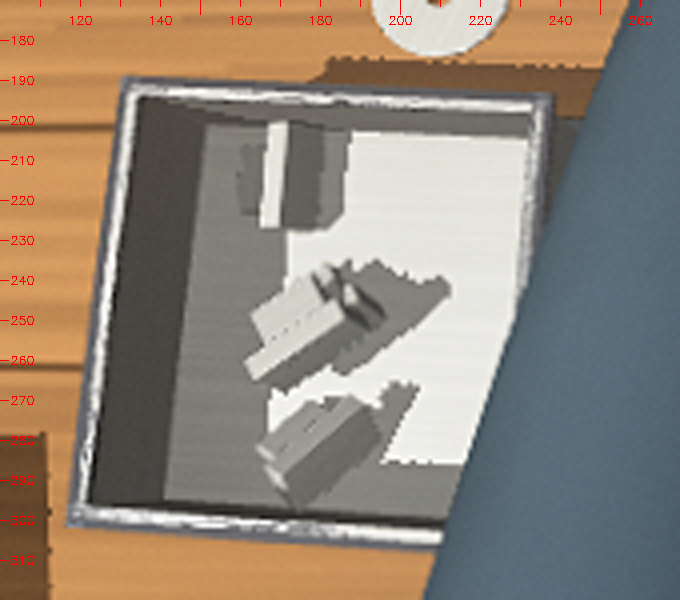

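Three brackets clearly visible in the hopper; the fourth may be behind the arm. I'll check after placing. Lower the tray.

```bash
python3 -m pendant '[{"tx":0,"ty":-1,"tz":3,"wx":0,"wy":-0.002,"wz":0.003,"grip":1},{"tx":0,"ty":-2.5,"tz":12,"wx":0,"wy":-0.002,"wz":0.003,"grip":1},{"tx":0,"ty":-2.5,"tz":25,"wx":0,"wy":-0.002,"wz":0.003,"grip":1},{"tx":0,"ty":-2.5,"tz":40,"wx":0,"wy":-0.002,"wz":0.003,"grip":1},{"tx":0,"ty":-2.5,"tz":56,"wx":0,"wy":-0.002,"wz":0.003,"grip":1},{"tx":0,"ty":-2.5,"tz":71,"wx":0,"wy":-0.002,"wz":0.003,"grip":1},{"tx":0,"ty":-2.5,"tz":84,"wx":0,"wy":-0.002,"wz":0.003,"grip":1},{"tx":0,"ty":-2.5,"tz":95,"wx":0,"wy":-0.002,"wz":0.003,"grip":1},{"tx":0,"ty":-2.5,"tz":103,"wx":0,"wy":-0.002,"wz":0.003,"grip":1},{"tx":0,"ty":-2.5,"tz":108,"wx":0,"wy":-0.002,"wz":0.003,"grip":1},{"tx":0,"ty":-2.5,"tz":110,"wx":0,"wy":-0.002,"wz":0.003,"grip":1},{"tx":0,"ty":-2.5,"tz":110,"wx":0,"wy":-0.002,"wz":0.003,"grip":1},{"tx":0,"ty":-2.5,"tz":110,"wx":0,"wy":-0.002,"wz":0.003,"grip":1}]'
python3 -c "
from h import *
st();go([647.3,1.4,84],81.55)"
```

```text
t: 35.95
ee_pos: [647.8, 0.8, 270.9]
orientation: [0.074, 0.997, -0.0, 0.0]
contact_force: [-0.6, 0.5, -3.5]
gripper_width: 0.124
t 35.95 tcp [647.8   0.8 270.9] grasp [648.    0.7  90.9] yaw 81.6 tilt 0.1 q [-0.17  0.38  1.65 -0.    1.11 -1.6 ] F [-0.6  0.5 -3.5] tau [-0.04 -0.02 -0.05] w 0.124
t 35.95 pos [647.8   0.8 270.9] shift [0.6 0.5 6.9] w [-0.001  0.001  0.   ] rows 0.2
```

```bash
python3 -m pendant '[{"tx":0,"ty":0.5,"tz":2,"wx":0,"wy":0,"wz":0,"grip":1},{"tx":0,"ty":0.5,"tz":4,"wx":0,"wy":0,"wz":0,"grip":1},{"tx":0,"ty":0.5,"tz":6,"wx":0,"wy":0,"wz":0,"grip":1},{"tx":0,"ty":0.5,"tz":7,"wx":0,"wy":0,"wz":0,"grip":1},{"tx":0,"ty":0.5,"tz":7.5,"wx":0,"wy":0,"wz":0,"grip":1},{"tx":0,"ty":0.5,"tz":7.5,"wx":0,"wy":0,"wz":0,"grip":1}]'
python3 -c "
from h import *
st()"
python3 -m pendant '[{"tx":0,"ty":0,"tz":0.8,"wx":0,"wy":0,"wz":0,"grip":1},{"tx":0,"ty":0,"tz":0.8,"wx":0,"wy":0,"wz":0,"grip":1}]'
python3 -c "
from h import *
st()"
```

```text
t: 36.45
ee_pos: [647.5, 1.4, 262.5]
orientation: [0.073, 0.997, -0.0, -0.0]
contact_force: [-0.1, -0.2, -4.9]
gripper_width: 0.126
t 36.45 tcp [647.5   1.4 262.5] grasp [647.4   1.3  82.5] yaw 81.6 tilt 0.0 q [-0.17  0.39  1.65 -0.    1.1  -1.6 ] F [-0.1 -0.2 -4.9] tau [ 0.05 -0.    0.05] w 0.126
t: 36.62
ee_pos: [647.7, 1.3, 262.2]
orientation: [0.073, 0.997, -0.0, -0.0]
contact_force: [-0.3, 0.1, -2.2]
gripper_width: 0.123
t 36.62 tcp [647.7   1.3 262.2] grasp [647.7   1.2  82.2] yaw 81.6 tilt 0.0 q [-0.17  0.4   1.65 -0.    1.1  -1.6 ] F [-0.3  0.1 -2.2] tau [0.09 0.11 0.03] w 0.123
```

Force is easing off: touching. A touch lower, look, then release and withdraw.

```bash
python3 -m pendant '[{"tx":0,"ty":0,"tz":0.4,"wx":0,"wy":0,"wz":0,"grip":1},{"tx":0,"ty":0,"tz":0.4,"wx":0,"wy":0,"wz":0,"grip":1}]'
python3 -c "
from h import *
st()
cv2.imwrite('pics/side15.png',camera('side')[:,:,::-1])
crop('pics/side15.png',300,170,400,270,6,'pics/c25.png')"
```

```text
t: 36.78
ee_pos: [647.7, 1.3, 262.2]
orientation: [0.073, 0.997, -0.0, -0.0]
contact_force: [-1.3, -0.0, 1.6]
gripper_width: 0.125
t 36.78 tcp [647.7   1.3 262.2] grasp [647.7   1.2  82.2] yaw 81.6 tilt 0.0 q [-0.17  0.4   1.65 -0.    1.1  -1.6 ] F [-1.3 -0.   1.6] tau [0.09 0.45 0.01] w 0.125
```

View pics/c25.png

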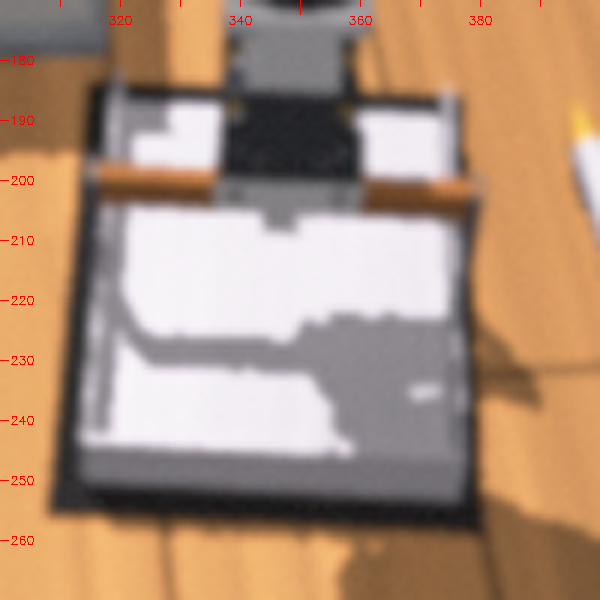

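```bash
python3 -m pendant '[{"tx":0,"ty":0,"tz":0,"wx":0,"wy":0,"wz":0,"grip":0.15},{"tx":0,"ty":0,"tz":0,"wx":0,"wy":0,"wz":0,"grip":0.15},{"tx":0,"ty":0,"tz":0,"wx":0,"wy":0,"wz":0,"grip":0.15},{"tx":0,"ty":0,"tz":0,"wx":0,"wy":0,"wz":0,"grip":0.15},{"tx":0,"ty":0,"tz":-5,"wx":0,"wy":0,"wz":0,"grip":0.15},{"tx":0,"ty":0,"tz":-25,"wx":0,"wy":0,"wz":0,"grip":0.15},{"tx":0,"ty":0,"tz":-60,"wx":0,"wy":0,"wz":0,"grip":0.15},{"tx":0,"ty":0,"tz":-100,"wx":0,"wy":0,"wz":0,"grip":0.15},{"tx":0,"ty":0,"tz":-130,"wx":0,"wy":0,"wz":0,"grip":0.15},{"tx":0,"ty":0,"tz":-130,"wx":0,"wy":0,"wz":0,"grip":0.15}]'
python3 -c "
from h import *
st();go([440,-230,220],81.6)"
```

```text
t: 37.67
ee_pos: [649.1, 1.3, 400.8]
orientation: [0.073, 0.997, -0.001, 0.007]
contact_force: [0.9, -0.3, 1.0]
gripper_width: 0.424
t 37.67 tcp [649.1   1.3 400.8] grasp [651.6   0.8 220.8] yaw 81.6 tilt 0.8 q [-0.17  0.24  1.57 -0.    1.32 -1.6 ] F [ 0.9 -0.3  1. ] tau [ 0.03 -0.   -0.09] w 0.424
t 37.67 pos [649.1   1.3 400.8] shift [ 173.  -259.4   -1.4] w [-0.001  0.014 -0.   ] rows 7.5
```

```bash
python3 -m pendant '[{"tx":173,"ty":-259,"tz":0,"wx":0,"wy":0,"wz":0,"grip":0.15},{"tx":173,"ty":-259,"tz":0,"wx":0,"wy":0,"wz":0,"grip":0.15},{"tx":173,"ty":-259,"tz":0,"wx":0,"wy":0,"wz":0,"grip":0.15},{"tx":173,"ty":-259,"tz":0,"wx":0,"wy":0,"wz":0,"grip":0.15},{"tx":173,"ty":-259,"tz":0,"wx":0,"wy":0,"wz":0,"grip":0.15},{"tx":173,"ty":-259,"tz":0,"wx":0,"wy":0,"wz":0,"grip":0.15},{"tx":173,"ty":-259,"tz":0,"wx":0,"wy":0,"wz":0,"grip":0.15},{"tx":173,"ty":-259,"tz":0,"wx":0,"wy":0,"wz":0,"grip":0.15},{"tx":173,"ty":-259,"tz":0,"wx":0,"wy":0,"wz":0,"grip":0.15},{"tx":173,"ty":-259,"tz":0,"wx":0,"wy":0,"wz":0,"grip":0.15},{"tx":173,"ty":-259,"tz":0,"wx":0,"wy":0,"wz":0,"grip":0.15}]'
python3 -c "
from h import *
st()
for n in('top','side'): cv2.imwrite('pics/%s16.png'%n,camera(n)[:,:,::-1])
crop('pics/top16.png',100,110,395,325,2,'pics/c26.png')
crop('pics/top16.png',110,180,260,315,5,'pics/c27.png')
crop('pics/side16.png',220,80,400,270,4,'pics/c28.png')"
```

```text
t: 38.58
ee_pos: [438.9, -228.9, 391.7]
orientation: [0.073, 0.997, -0.0, -0.0]
contact_force: [0.3, -0.3, -0.4]
gripper_width: 0.427
t 38.58 tcp [ 438.9 -228.9  391.7] grasp [ 438.9 -229.   211.7] yaw 81.6 tilt 0.0 q [-0.71 -0.11  1.96 -0.    1.3  -2.13] F [ 0.3 -0.3 -0.4] tau [ 0.05 -0.03 -0.  ] w 0.427
```

View pics/top16.png

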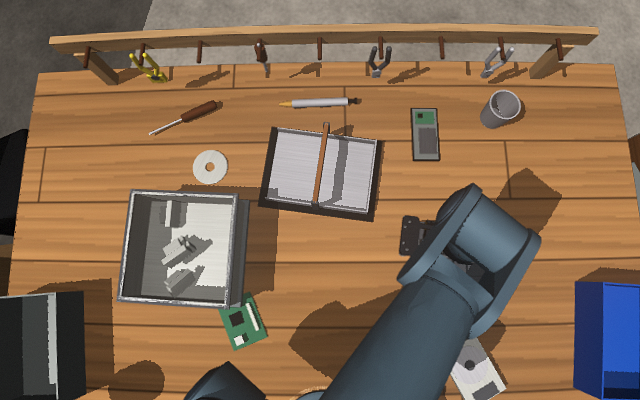

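View pics/c27.png

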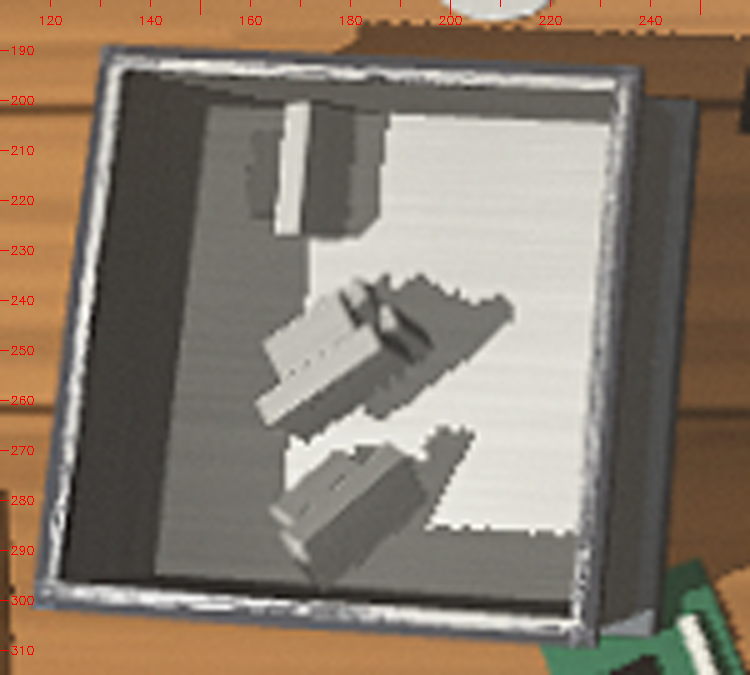

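View pics/c28.png

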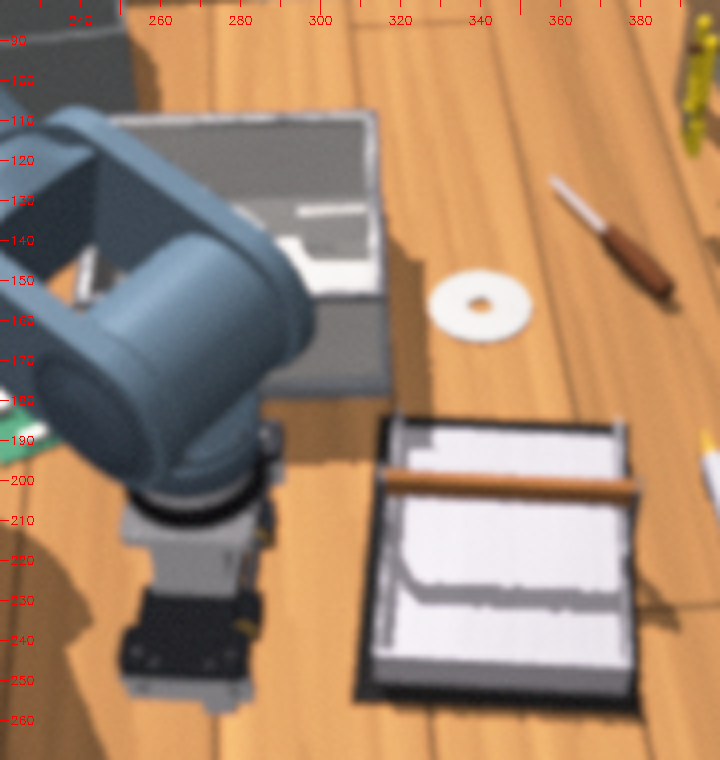

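```bash
python3 -c "
from h import *
go([450,200,225],81.6)"
python3 -m pendant '[{"tx":50,"ty":423,"tz":-15,"wx":0,"wy":0,"wz":0,"grip":0.15},{"tx":50,"ty":423,"tz":-15,"wx":0,"wy":0,"wz":0,"grip":0.15},{"tx":50,"ty":423,"tz":-15,"wx":0,"wy":0,"wz":0,"grip":0.15},{"tx":50,"ty":423,"tz":-15,"wx":0,"wy":0,"wz":0,"grip":0.15},{"tx":50,"ty":423,"tz":-15,"wx":0,"wy":0,"wz":0,"grip":0.15},{"tx":50,"ty":423,"tz":-15,"wx":0,"wy":0,"wz":0,"grip":0.15},{"tx":50,"ty":423,"tz":-15,"wx":0,"wy":0,"wz":0,"grip":0.15},{"tx":50,"ty":423,"tz":-15,"wx":0,"wy":0,"wz":0,"grip":0.15},{"tx":50,"ty":423,"tz":-15,"wx":0,"wy":0,"wz":0,"grip":0.15},{"tx":50,"ty":423,"tz":-15,"wx":0,"wy":0,"wz":0,"grip":0.15},{"tx":50,"ty":423,"tz":-15,"wx":0,"wy":0,"wz":0,"grip":0.15},{"tx":50,"ty":423,"tz":-15,"wx":0,"wy":0,"wz":0,"grip":0.15}]'
python3 -c "
from h import *
st();go([276,580,225],81.6)"
```

```text
t 38.68 pos [ 439.3 -228.5  391.7] shift [ 51.4 425.5 -13.5] w [-0.    -0.     0.001] rows 10.3
t: 39.68
ee_pos: [450.5, 199.6, 406.5]
orientation: [0.07, 0.998, -0.0, -0.0]
contact_force: [0.8, -0.4, 0.1]
gripper_width: 0.427
t 39.68 tcp [450.5 199.6 406.5] grasp [450.4 199.6 226.5] yaw 82.0 tilt 0.0 q [ 0.19 -0.13  1.95 -0.    1.33 -1.24] F [ 0.8 -0.4  0.1] tau [-0.02  0.05 -0.03] w 0.427
t 39.68 pos [450.5 199.6 406.5] shift [226.1 352.2   1.4] w [-0.    -0.001  0.006] rows 10.0
```

```bash
python3 -m pendant '[{"tx":226,"ty":352,"tz":0,"wx":0,"wy":0,"wz":0,"grip":0.15},{"tx":226,"ty":352,"tz":0,"wx":0,"wy":0,"wz":0,"grip":0.15},{"tx":226,"ty":352,"tz":0,"wx":0,"wy":0,"wz":0,"grip":0.15},{"tx":226,"ty":352,"tz":0,"wx":0,"wy":0,"wz":0,"grip":0.15},{"tx":226,"ty":352,"tz":0,"wx":0,"wy":0,"wz":0,"grip":0.15},{"tx":226,"ty":352,"tz":0,"wx":0,"wy":0,"wz":0,"grip":0.15},{"tx":226,"ty":352,"tz":0,"wx":0,"wy":0,"wz":0,"grip":0.15},{"tx":226,"ty":352,"tz":0,"wx":0,"wy":0,"wz":0,"grip":0.15},{"tx":226,"ty":352,"tz":0,"wx":0,"wy":0,"wz":0,"grip":0.15},{"tx":226,"ty":352,"tz":0,"wx":0,"wy":0,"wz":0,"grip":0.15},{"tx":226,"ty":352,"tz":0,"wx":0,"wy":0,"wz":0,"grip":0.15},{"tx":226,"ty":352,"tz":0,"wx":0,"wy":0,"wz":0,"grip":0.15}]'
python3 -c "
from h import *
st()
for n in('top','side'): cv2.imwrite('pics/%s17.png'%n,camera(n)[:,:,::-1])
crop('pics/side17.png',230,100,330,190,8,'pics/c29.png')
crop('pics/top17.png',140,195,240,305,5,'pics/c30.png')"
```

```text
t: 40.68
ee_pos: [278.8, 578.4, 405.6]
orientation: [0.072, 0.997, -0.001, -0.0]
contact_force: [-0.2, -1.4, -0.1]
gripper_width: 0.422
t 40.68 tcp [278.8 578.4 405.6] grasp [278.7 578.1 225.6] yaw 81.7 tilt 0.1 q [ 0.95  0.23  1.58 -0.    1.34 -0.48] F [-0.2 -1.4 -0.1] tau [ 0.05 -0.09  0.01] w 0.422
```

View pics/side17.png

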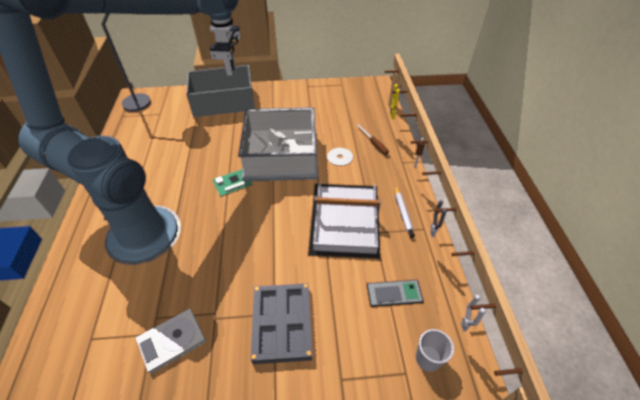

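View pics/c29.png

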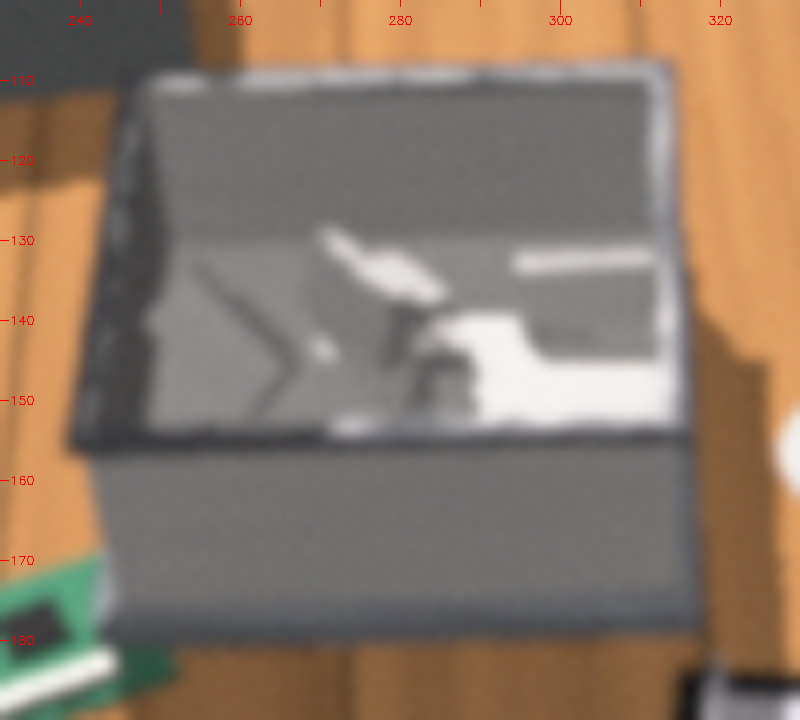

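View pics/c30.png

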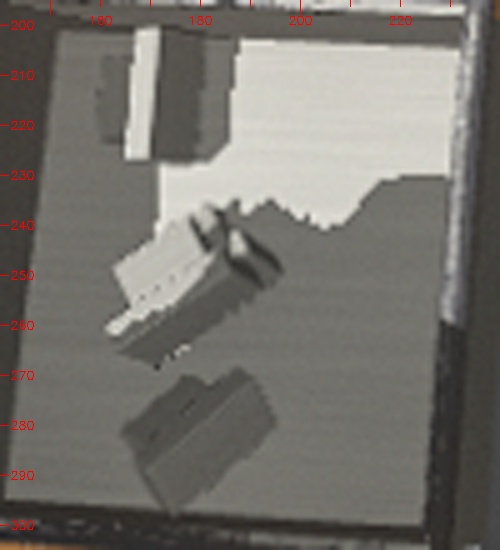

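```bash
python3 -c "
import cv2,numpy as np
im=cv2.imread('pics/top16.png')[228:300,155:230]
im=cv2.resize(im,None,fx=10,fy=8*1.0,interpolation=cv2.INTER_LANCZOS4) if 0 else cv2.resize(im,None,fx=8,fy=8,interpolation=cv2.INTER_CUBIC)
im=(255*(im/255.)**0.6).astype('uint8');cv2.imwrite('pics/c31.png',im)
im=cv2.imread('pics/side17.png')[120:158,240:315]
im=cv2.resize(im,None,fx=10,fy=10,interpolation=cv2.INTER_CUBIC)
im=(255*(im/255.)**0.6).astype('uint8');cv2.imwrite('pics/c32.png',im)
"
```

View pics/c31.png

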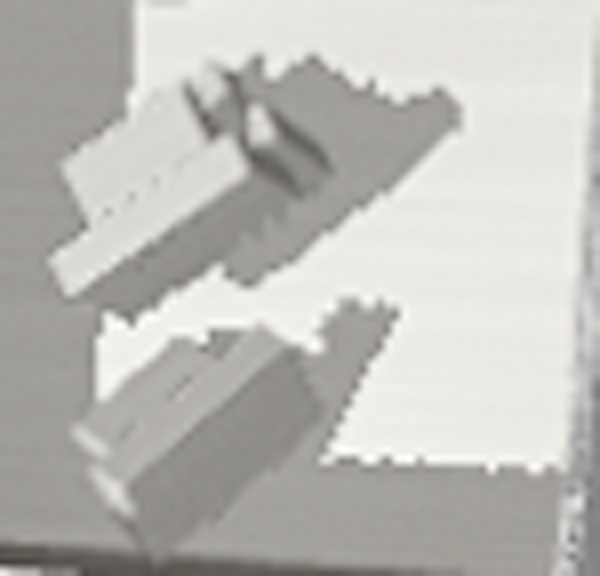

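View pics/c32.png

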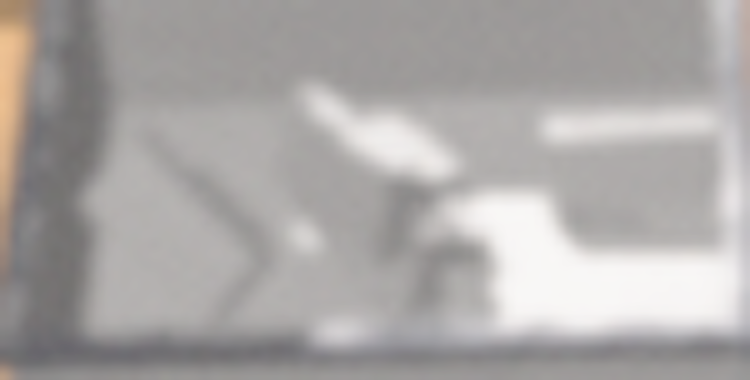

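View pics/top17.png

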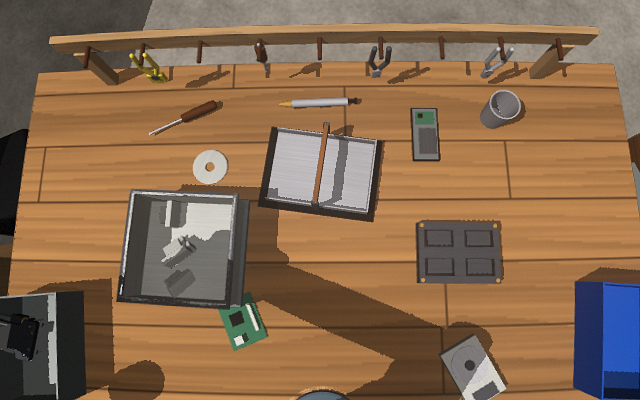

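The top view shows three brackets plainly and a T-shaped extra piece at (190,245) beside the middle one, which I take for the fourth standing on end. I'll move the arm aside for a better-lit, unobstructed view to be sure.

```bash
python3 -c "
from h import *
go([450,200,235],81.6)"
python3 -m pendant '[{"tx":-224,"ty":-349,"tz":-10,"wx":0,"wy":0,"wz":0,"grip":0.15},{"tx":-224,"ty":-349,"tz":-10,"wx":0,"wy":0,"wz":0,"grip":0.15},{"tx":-224,"ty":-349,"tz":-10,"wx":0,"wy":0,"wz":0,"grip":0.15},{"tx":-224,"ty":-349,"tz":-10,"wx":0,"wy":0,"wz":0,"grip":0.15},{"tx":-224,"ty":-349,"tz":-10,"wx":0,"wy":0,"wz":0,"grip":0.15},{"tx":-224,"ty":-349,"tz":-10,"wx":0,"wy":0,"wz":0,"grip":0.15},{"tx":-224,"ty":-349,"tz":-10,"wx":0,"wy":0,"wz":0,"grip":0.15},{"tx":-224,"ty":-349,"tz":-10,"wx":0,"wy":0,"wz":0,"grip":0.15},{"tx":-224,"ty":-349,"tz":-10,"wx":0,"wy":0,"wz":0,"grip":0.15},{"tx":-224,"ty":-349,"tz":-10,"wx":0,"wy":0,"wz":0,"grip":0.15},{"tx":-224,"ty":-349,"tz":-10,"wx":0,"wy":0,"wz":0,"grip":0.15},{"tx":-224,"ty":-349,"tz":-10,"wx":0,"wy":0,"wz":0,"grip":0.15}]'
python3 -c "
from h import *
st();go([470,-220,240],60);go([340,-560,240],20)"
```

```text
t 40.78 pos [280.  576.8 406. ] shift [-223.7 -347.6   -8.5] w [-0.002 -0.    -0.001] rows 9.9
t: 41.78
ee_pos: [450.1, 196.6, 416.7]
orientation: [0.077, 0.997, -0.0, 0.0]
contact_force: [-0.3, -0.4, 0.3]
gripper_width: 0.425
t 41.78 tcp [450.1 196.6 416.7] grasp [450.1 196.5 236.7] yaw 81.2 tilt 0.0 q [ 0.18 -0.15  1.94 -0.    1.35 -1.24] F [-0.3 -0.4  0.3] tau [ 0.04 -0.02 -0.  ] w 0.425
t 41.78 pos [450.1 196.6 416.7] shift [ -83.5 -408.6   -3.1] w [-0.    0.    0.37] rows 10.0
t 41.78 pos [450.1 196.6 416.7] shift [  -7.1 -764.5   -3. ] w [-0.     0.     1.068] rows 18.3
```

```bash
python3 -m pendant '[{"tx":-83,"ty":-408,"tz":0,"wx":0,"wy":0,"wz":0.37,"grip":0.15},{"tx":-83,"ty":-408,"tz":0,"wx":0,"wy":0,"wz":0.37,"grip":0.15},{"tx":-83,"ty":-408,"tz":0,"wx":0,"wy":0,"wz":0.37,"grip":0.15},{"tx":-83,"ty":-408,"tz":0,"wx":0,"wy":0,"wz":0.37,"grip":0.15},{"tx":-83,"ty":-408,"tz":0,"wx":0,"wy":0,"wz":0.37,"grip":0.15},{"tx":-83,"ty":-408,"tz":0,"wx":0,"wy":0,"wz":0.37,"grip":0.15},{"tx":-83,"ty":-408,"tz":0,"wx":0,"wy":0,"wz":0.37,"grip":0.15},{"tx":-83,"ty":-408,"tz":0,"wx":0,"wy":0,"wz":0.37,"grip":0.15},{"tx":-83,"ty":-408,"tz":0,"wx":0,"wy":0,"wz":0.37,"grip":0.15},{"tx":-83,"ty":-408,"tz":0,"wx":0,"wy":0,"wz":0.37,"grip":0.15},{"tx":-7,"ty":-764,"tz":0,"wx":0,"wy":0,"wz":1.068,"grip":0.15},{"tx":-7,"ty":-764,"tz":0,"wx":0,"wy":0,"wz":1.068,"grip":0.15},{"tx":-7,"ty":-764,"tz":0,"wx":0,"wy":0,"wz":1.068,"grip":0.15},{"tx":-7,"ty":-764,"tz":0,"wx":0,"wy":0,"wz":1.068,"grip":0.15},{"tx":-7,"ty":-764,"tz":0,"wx":0,"wy":0,"wz":1.068,"grip":0.15},{"tx":-7,"ty":-764,"tz":0,"wx":0,"wy":0,"wz":1.068,"grip":0.15},{"tx":-7,"ty":-764,"tz":0,"wx":0,"wy":0,"wz":1.068,"grip":0.15},{"tx":-7,"ty":-764,"tz":0,"wx":0,"wy":0,"wz":1.068,"grip":0.15},{"tx":-7,"ty":-764,"tz":0,"wx":0,"wy":0,"wz":1.068,"grip":0.15},{"tx":-7,"ty":-764,"tz":0,"wx":0,"wy":0,"wz":1.068,"grip":0.15}]'
python3 -c "
from h import *
st()
for n in('top','side'): cv2.imwrite('pics/%s18.png'%n,camera(n)[:,:,::-1])
crop('pics/side18.png',235,100,325,165,8,'pics/c33.png')"
```

```text
t: 43.45
ee_pos: [342.3, -560.5, 416.4]
orientation: [0.573, 0.82, -0.001, -0.0]
contact_force: [-0.1, 0.4, -0.2]
gripper_width: 0.426
t 43.45 tcp [ 342.3 -560.5  416.4] grasp [ 342.1 -560.8  236.4] yaw 20.1 tilt 0.1 q [-1.19  0.25  1.53 -0.    1.36 -1.55] F [-0.1  0.4 -0.2] tau [-0.1  -0.01  0.03] w 0.426
```

View pics/side18.png

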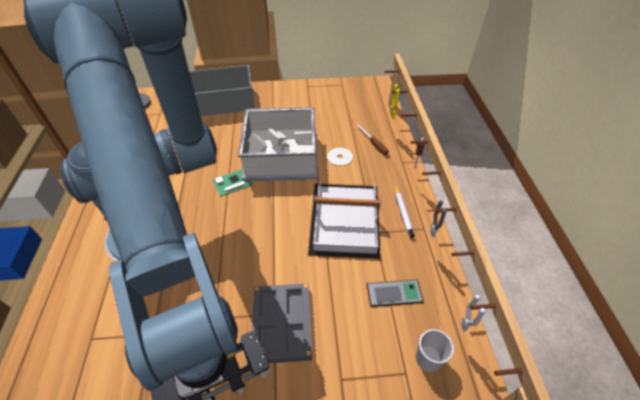

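View pics/c33.png

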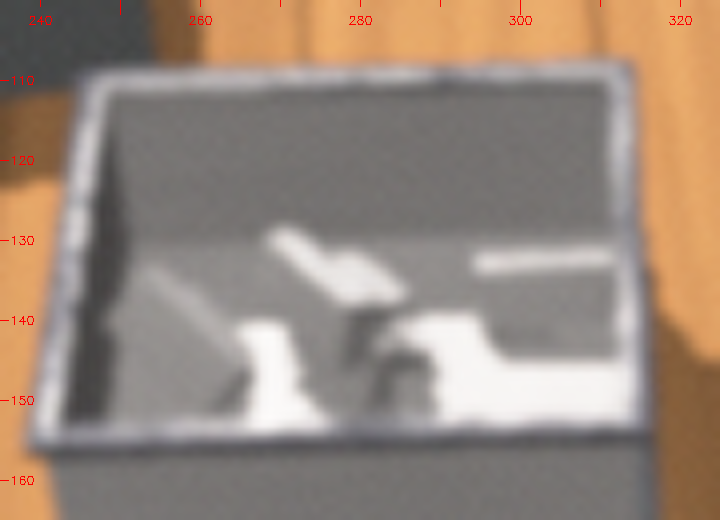

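View pics/top18.png

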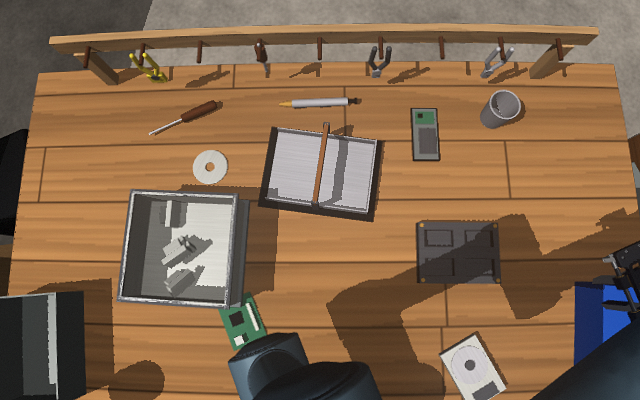

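```bash
python3 -c "
from h import *
np.set_printoptions(precision=1,suppress=True)
f=lambda x,y:(155+x/8-.5,228+y/8-.5)
P=px2w('top',[f(50,265),f(250,170),f(70,298),f(65,165),f(190,85)],60);print(P,np.linalg.norm(P[0]-P[1]),np.linalg.norm(P[0]-P[2]),np.linalg.norm(P[3]-P[4]))
for z in(40,60,80):
  Q=px2w('top',[f(210,85),f(262,125),f(250,110),f(330,180),f(300,190)],z);print(z,Q[:,:2].tolist());print(w2px('side',Q))
print(w2px('side',P))
im=cv2.imread('pics/top18.png')[225:275,155:220];im=cv2.resize(im,None,fx=12,fy=12,interpolation=cv2.INTER_LANCZOS4);cv2.imwrite('pics/c34.png',np.clip(im*1.5,0,255).astype('uint8'))
"
```

```text
[[416.5 389.7  60. ]
 [445.4 328.6  60. ]
 [406.6 382.8  60. ]
 [446.8 386.9  60. ]
 [471.3 348.9  60. ]] 67.61050255062025 12.067094133783204 45.19542238048938
40 [[473.03046698743935, 350.29906193567524], [460.5922743691172, 332.9410696665333], [465.248759340554, 337.0322606474545], [443.6170230556987, 310.4209230988556], [440.5159752321408, 319.7838608812325]]
[[287.4 142.3]
 [284.2 145.6]
 [285.4 144.8]
 [279.7 149.9]
 [278.9 148.2]]
60 [[471.25962268871655, 342.61143099251024], [459.08004876304034, 325.6143513901324], [463.639714679443, 329.6204770809976], [442.4577520497578, 303.56245057505305], [439.4211821578874, 312.7307113008102]]
[[286.6 139.6]
 [283.4 142.7]
 [284.7 142. ]
 [279.  147. ]
 [278.1 145.4]]
80 [[469.4887783899937, 334.9238000493452], [457.56782315696347, 318.2876331137315], [462.030670018332, 322.2086935145406], [441.2984810438168, 296.70397805125043], [438.32638908363407, 305.67756172038787]]
[[285.8 136.7]
 [282.7 139.8]
 [283.9 139.1]
 [278.2 144. ]
 [277.4 142.4]]
[[271.7 132.3]
 [279.7 142.4]
 [269.1 133.6]
 [279.8 132.3]
 [286.6 138.5]]
```

View pics/c34.png

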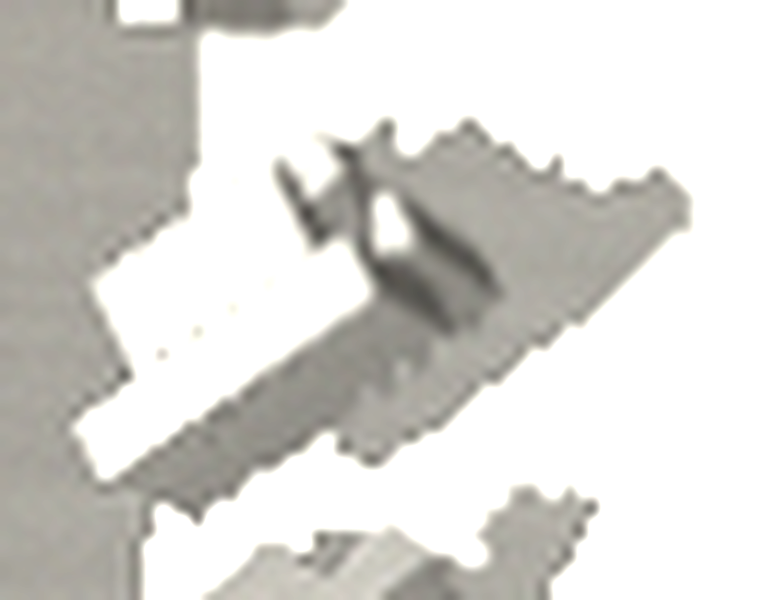

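The extra piece beyond the middle bracket's end can't belong to it: that bracket's 67 mm base and 45 mm web are fully accounted for. So all four are in the hopper. The tray is empty on its mat, and the phone and platter haven't moved. Handing in.

```bash
python3 -c "
from h import *
np.set_printoptions(precision=1,suppress=True)
crop('pics/top18.png',250,115,390,235,5,'pics/c35.png');st()"
```

```text
t 43.55 tcp [ 344.5 -557.   416.4] grasp [ 344.4 -556.9  236.4] yaw 20.3 tilt 0.1 q [-1.2  0.2  1.5 -0.   1.4 -1.5] F [-0.3  1.3  0.3] tau [-0.  0.  0.] w 0.424
```

View pics/c35.png

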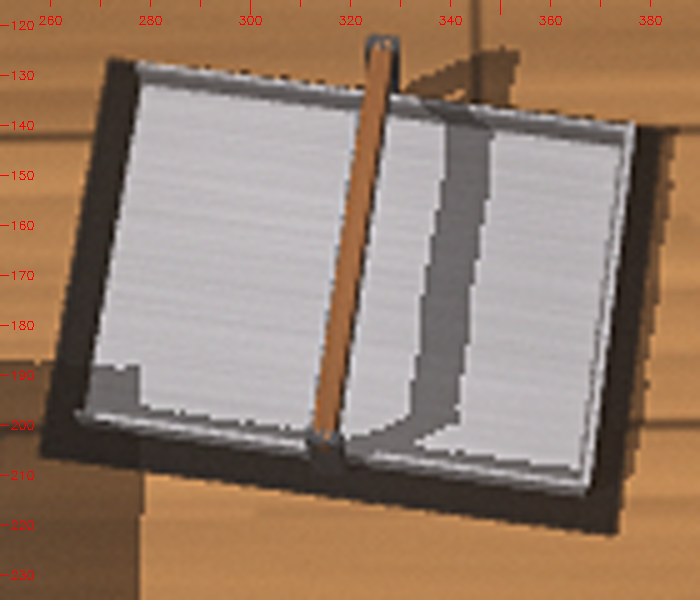

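```bash
python3 -c "
from plant import finish_job
print(finish_job())"
```

```text
the job is handed in; nothing more can be done
None
```

I lifted three brackets out of the mould and put them in the tray with the one on the bench. I then carried the tray level over the hopper by its handle, tipped it to 45° over its open end, and set it back empty on the mat. I handed the job in at about 44 s of the 210 s allowed.

What my last checks showed:
- **Tray:** empty. The wrist load fell from about 6.5 N to about 3.5 N, which is the tray alone. It stands flat and in line with the mat (yaw 81.6° against the mat's 81.5°), within a few mm of the middle. I moved it about 3 mm from where it started, because it had stood slightly off centre.
- **Brackets:** none left in the mould, on the visible bench or in the tray. Three show plainly in the hopper. The fourth is partly hidden next to the middle one: I inferred it from an extra shape and shadow and from the lost weight, not from a full view. A strip just behind the hopper's far wall can't be seen from either camera.
- **Bystanders:** the phone and platter look unmoved.
- **Forces:** highest wrist force I read was about 7.5 N, sampled only at the end of each move.

The brackets did not slide at the expected 20° or so. They were only creeping at 29° and had slid off by 45°.

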